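Tare the bowl and weigh out two aubergines

ROBOT

A 7-joint arm with a two-finger parallel gripper is mounted at the origin on the work surface. World frame = base frame: x ahead of the robot, y to its left, z up, the work surface at z = 0. Lengths are in mm, angles in rad, forces in N, time in s.
With the tool pointing down it reaches from about 400 to 875 mm from the base axis. Payload 6.5 kg.
Tool frame: the origin (TCP) lies midway between the tips of the shut fingers; the grasp point (between the pads) lies 19 mm behind it (ctrl.tcp_to_grasp is the distance from the TCP to the grasp point, in mm); z points along the fingers, y is the direction in which the jaws open and shut (so a half turn about z gives the same grasp; the last joint's range is limited). The gripper opens to 85 mm and grips with 20 to 120 N. Pads are 22 mm wide; open, the fingers measure 114 mm over their backs; the gripper's body (76 mm by 85 mm) begins 54 mm behind the grasp point. The pads swing forward as they close: fully open they stand 13 mm farther back than shut.
Start: joints at [-1.384, 0.536, -0.004, 1.538, 0.003, 1.067, -0.071], TCP at [162.571, 629.334, 231.29] pointing down, gripper open.
Joint ranges: [-2.7, 2.7], [-0.37, 2.16], [-1.27, 1.26], [0.24, 2.4], [-1.31, 4.45], [0.19, 1.91], [-2.76, 2.76]. Speed limits (rad/s): [2.39, 2.39, 3.14, 3.14, 3.14, 3.14, 3.14].

INTERFACE

Orientations are given as [roll, pitch, yaw] about the fixed x, y, z axes, in that order (R = Rz(yaw) Ry(pitch) Rx(roll)).
In Python, from rig import ctrl, eyes gives the robot as it stands.
- The arm moves only by the shell command python3 -m handwheel 'ROWS'. ROWS is JSON, a list of rows, each an object of numbers: "fingers": the finger opening in m, from 0 to 0.0854; "x", "y", "z": the shift along the tool's x, y, z in m; "twist": the turn about the tool's z in degrees. In form: [{"fingers": .., "x": .., "y": .., "z": .., "twist": ..}, ...]. A call has 1 to 20 rows; each row is the pose to reach, as a shift and turn from the pose commanded when the call began, along the tool's axes at that moment; what a row does not reach only later rows make up. A row lasts 1/10 s, in which the tool goes at most 50 mm and 8.59 degrees, less where a joint would pass 70% of its speed; a pose out of reach is approached as far as the arm can. A call with a gripper value outside its range is refused whole. The fingers move at their own pace and stop on an object; the grip force is fixed at half the most. Time passes only in rows, so rows that repeat a pose let the fingers close. It gives the time, the measured TCP pose, the force and the opening at its end, in the units of the state.
- ctrl.get_state(): the state, without advancing time (a new reading comes with each control period).
- eyes.camera(name): name is "scene" or "top" or "wrist"; returns a dict with "img" (400x640x3 uint8, red, green, blue), "vertical_fov" (degrees; the focal length in pixels is half the picture's height over the tangent of half this angle, whatever the lens; pixels are square), "cx", "cy" (the principal point, pixels), "R" (3x3) and "t" (3): a world point X has camera coordinates R X + t. Camera axes: x right, y down, z forward; pixel columns grow to the right and rows downward; lengths in mm; the calibration is good to about 2 mm. A picture is of the moment at which its call begins. There is no depth.
- ctrl.close_job(): hands the job in, once; it reports no verdict.
The state is a dict: "time_s": time; "joint_pos": joint angles; "qd": joint speeds; "effort": joint torques, N m; "eef_pos": TCP position; "ee_rot": TCP orientation; "ft_force": force on the tool from outside, world axes, zero at the start; "torque": the same for the moment, N m; "opening": opening from 0.0 (shut) to 1.0 (fully open).
Only numpy, scipy, OpenCV 4.12 (cv2) and the standard library are available. Lean on these libraries where they do the work, as an engineer would, in place of code of your own. Each camera call takes 0.05 s, during which the arm holds its last target. There are 200 camera calls.

TASK

A customer wants both purple aubergines: stand the single empty steel bowl squarely on the middle of the scale's platter and let go of it, then press the yellow tare key fully down so that the bowl does not count, before any produce goes in. Then take the two purple aubergines from the slanted tray and lay them gently in the bowl, so that they rest wholly inside it and the bowl still stands flat on the platter. Do not drop anything, do not press tare again once there is produce in the bowl, and leave everything else where it is.

Things in the scene. Friction and masses are not known exactly. Their poses are not given: they have to be found in the camera images.
- scale: white electronic market scale, fixed. Origin on the table under the platter's middle; x points from the key panel to the back, y to the left as one looks that way, z up. Body 220 mm wide, from x = -195 to +160 mm; the key panel in front (-x) slopes at 25 degrees. Steel platter 200 mm (x) by 230 mm (y), its top at z = 106 mm
- platter (a point): middle of the platter's upper face, 106 mm above the table; axes as the scale's. In its frame a 22 mm thick pole stands behind the platter at x = 143, y = -70 mm and carries the customer display, 36 x 150 x 65 mm (x, y, z), centred at x = 143, y = -40 mm, 315 mm above the table
- tare_top (a point): middle of the outer face of the yellow square tare key, 32 x 32 mm, 9 mm proud of the white sloping panel, the only yellow thing on the scale. z points out of the key, 25 degrees from vertical towards the scale's -x; the key is pressed along -z
- tare_key (a joint): how far the tare key is pressed: 0 out, 0.005 m fully down; a spring key: it begins to move at 1.5 N, is fully down at 5 N, and comes back by itself
- bowl: empty round steel bowl, alone, not in the stack of bowls at the side: 230 mm across the rim, 150 mm across the flat foot, 72 mm high, straight wall 8 mm thick flaring outwards at 29 degrees from vertical, inner floor 7 mm above the foot. About 0.35 kg. Origin in the middle of the underside, z up. No handle: it is taken by the rim, one finger inside and one outside the wall
- bowl_rim (a point): middle of the bowl's mouth, level with the rim, 72 mm above the foot
- tray: slanted wooden display tray with a green bed, fixed, 306 mm wide. Origin on the table under the bed's middle; x points to the back, y to the left as one looks that way. The bed rises at 25 degrees towards the back, 75 mm above the table at the origin. Three lanes (pairs of black ribs) run up it at y = -82, 0, +82 mm; the aubergines lie against the front lip, 24 mm over the bed
- lamp (a point): middle of the lamp bar over the tray, 290 mm above the table: 30 x 320 x 22 mm along the tray's x, y, z, on 12 mm thick arms at y = +/-148 mm from the tray's back corners. It leaves no room for a gripper coming straight down on the aubergines; square to the slanted bed there is room
- purple_a: dark purple aubergine, one of two alike: a spindle 48 mm across from 25 mm below to 15 mm above the origin, blossom end 60 mm away along -x, stem 10 mm thick ending 75 mm away along +x. 0.16 kg. Origin on its long axis; x runs along it to the stem. Starts in one of the tray's lanes (which one varies), stem up the slope
- purple_b: the other dark purple aubergine, the same in shape, size and frame as purple_a
- pale: pale green aubergine, no part of the order, else the same in shape and frame as the purple ones, in the remaining lane
- bottle: tall clear bottle with a blue cap, 64 mm across, 210 mm high, close to the bowl on the robot's side; origin in the middle of its foot. It and the weight change places
- weight: flat dark hexagonal iron weight, 72 mm across, 42 mm high, close to the bowl on the robot's side; origin in the middle of its underside
- tumbler: brass tumbler, 76 mm across, 110 mm high, behind the bowl; origin in the middle of its foot
- jar: amber jar with a red lid, 80 mm across, 130 mm high, between scale and tray at the back; origin in the middle of its foot
- gourd: curved green gourd, 54 mm thick, about 185 mm long, lying in front of the scale; origin on the table under its middle
- cabbage: round green cabbage, 132 mm across, 110 mm high, in front of the tray; origin in the middle of its underside
Mind the look-alikes: they are no part of the job. What is shaped like the purple_b but pink is not meant.

How it is judged:
By the outcome, as a careful person would: the job done as asked, in the order asked, and still so for the second after the job is handed in, with the robot touching nothing.
It also fails if it takes over 72 s, if anything falls off the work surface, if the arm or the gripper's body presses on something with over 40 N, if the wrist force passes 120 N, or if a joint passes its speed limit or range.

## Working session

There is one attempt and no reset: what is moved stays moved. The work goes in short steps, Python scripts to look and compute and a shell command to move; the robot and the scene stay as the last step left them, time stands still between calls to the robot, and variables do not carry over. Pictures are saved under pics/ and viewed, about 8 in all and at most 12, crops included, and the job is handed in when it is done.

```bash
ls; mkdir -p pics; python3 - <<'E'
from rig import ctrl, eyes
import cv2,numpy as np
print(ctrl.get_state(), ctrl.tcp_to_grasp)
for n in ("scene","top"):
    c=eyes.camera(n); cv2.imwrite(f"pics/{n}0.png",c["img"][:,:,::-1])
    print(n,c["vertical_fov"],c["cx"],c["cy"],c["R"],c["t"])
E
```

```text
pics
{'time_s': 0.0, 'joint_pos': array([-1.38419963,  0.53717884, -0.00444588,  1.53885726,  0.00258187,
        1.06726582, -0.07116293]), 'qd': array([-0.00087153, -0.00119088,  0.00059395, -0.00160125,  0.00010333,
        0.00234657, -0.00029309]), 'effort': array([-1.52642097e-04, -5.83406782e+01,  1.04845516e+00, -2.59091163e+01,
        1.23386024e-02,  9.83415346e-03,  7.03235401e-06]), 'eef_pos': array([162.42657862, 628.74319456, 230.41096986]), 'ee_rot': array([-3.13989235e+00,  1.05444973e-04,  2.88890251e+00]), 'ft_force': array([-0.64957771,  0.15430792, -0.63717469]), 'torque': array([-0.01037509,  0.00391441, -0.04564524]), 'opening': 1.0011203056378213} 18.700000000000003
scene 43.675541494665524 315.89764720597367 199.75917509462997 [[ 0.87318081  0.48732919  0.00809583]
 [ 0.34574709 -0.60762014 -0.71502218]
 [-0.34353199  0.62714275 -0.69905489]] [-436.55808938  -53.67965258 1845.05451524]
top 53.64764118701697 325.0399518894234 202.67030749060686 [[-0.02507251 -0.99968095  0.00306015]
 [-0.99305613  0.02455417 -0.11505052]
 [ 0.11493867 -0.0059235  -0.99335493]] [  -3.22603383  547.18875249 1333.88462621]
```

View pics/scene0.png

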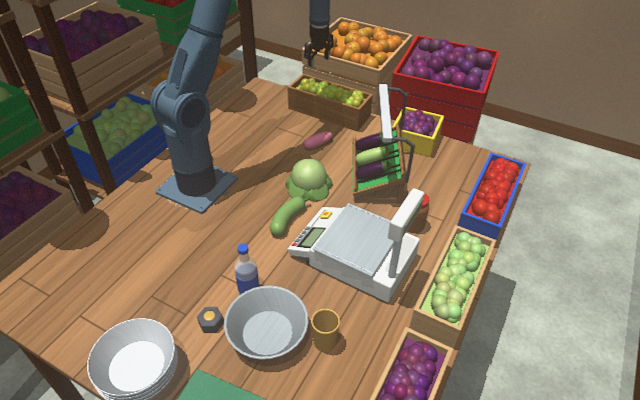

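View pics/top0.png

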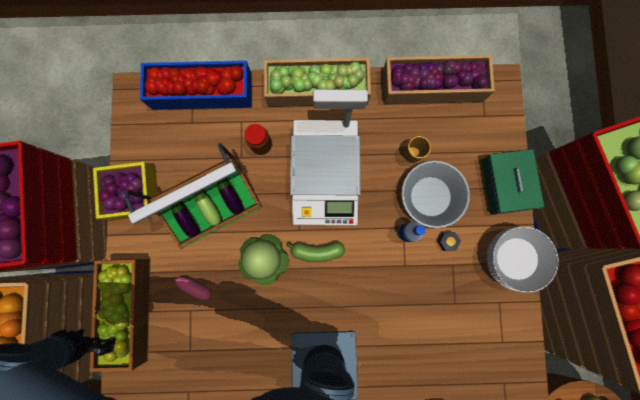

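Scene: the candidates for the bowl are the single bowl at top (435,194) and the stack at (523,259). I choose the single bowl. The purple aubergines in the tray are at (186,220) and (231,197). The pale one at (207,208) and the pink one on the table at (193,288) are not part of the order. The tare key is at about (306,212), and the lamp bar runs (130,215) to (240,170).

```bash
cat > h.py <<'E'
from rig import ctrl, eyes
import numpy as np, cv2
from scipy.spatial.transform import Rotation as Ro
def cam(n): return eyes.camera(n)
def ray(c,u,v):
    f=200/np.tan(np.radians(c["vertical_fov"]/2)); R=np.array(c["R"])
    d=R.T@np.array([(u-c["cx"])/f,(v-c["cy"])/f,1]); return -R.T@np.array(c["t"]), d/np.linalg.norm(d)
def onz(c,u,v,z):
    o,d=ray(c,u,v); return o+d*(z-o[2])/d[2]
def tri(c1,p1,c2,p2):
    o1,d1=ray(c1,*p1); o2,d2=ray(c2,*p2)
    s=np.linalg.lstsq(np.c_[d1,-d2],o2-o1,rcond=None)[0]
    a,b=o1+s[0]*d1,o2+s[1]*d2; return (a+b)/2,np.linalg.norm(a-b)
def px(c,X):
    f=200/np.tan(np.radians(c["vertical_fov"]/2)); p=np.array(c["R"])@np.array(X)+np.array(c["t"])
    return p[0]/p[2]*f+c["cx"],p[1]/p[2]*f+c["cy"]
def hsv(c): return cv2.cvtColor(c["img"],cv2.COLOR_RGB2HSV)
def toolshift(target,st=None):
    st=st or ctrl.get_state(); R=Ro.from_euler("xyz",st["ee_rot"]).as_matrix()
    return R.T@(np.array(target)-st["eef_pos"])
E
python3 - <<'E'
from h import *
np.set_printoptions(precision=1,suppress=True)
t=cam("top"); s=cam("scene")
for n,c in(("t",t),("s",s)):
    H=hsv(c); 
    m=cv2.inRange(H,(20,150,150),(32,255,255)) # yellow
    k,_,st,ce=cv2.connectedComponentsWithStats(m)
    print(n,"yellow",[(st[i,4],ce[i]) for i in range(1,k) if 15<st[i,4]])
    m=cv2.inRange(H,(125,50,15),(165,255,110))
    k,_,st,ce=cv2.connectedComponentsWithStats(m)
    print(n,"purple",[(st[i,4],ce[i]) for i in range(1,k) if 60<st[i,4]])
# bowl rim: grey/bright low sat
H=hsv(t); m=cv2.inRange(H,(0,0,60),(180,70,255))[150:235,390:480]
m=cv2.morphologyEx(m,cv2.MORPH_OPEN,np.ones((3,3)))
cs,_=cv2.findContours(m,cv2.RETR_EXTERNAL,cv2.CHAIN_APPROX_NONE); c=cv2.convexHull(max(cs,key=cv2.contourArea))
e=cv2.fitEllipse(c); print("ell",e); u,v=e[0][0]+390,e[0][1]+150; print("bowl rim",onz(t,u,v,72), [onz(t,u+a,v,72) for a in(-33.5,33.5)])
def crop(c,x0,y0,w,h,k,o): cv2.imwrite(o,cv2.resize(c["img"][y0:y0+h,x0:x0+w,::-1],None,fx=k,fy=k,interpolation=cv2.INTER_CUBIC))
a=cv2.resize(t["img"][130:260,110:370],None,fx=3,fy=3,interpolation=2)[:,:,::-1]
cv2.imwrite("pics/c1.png",a)
b=s["img"][70:220,270:440]; cv2.imwrite("pics/c2.png",cv2.resize(b,None,fx=4,fy=4,interpolation=2)[:,:,::-1])
E
```

```text
t yellow [(np.int32(511), array([115.9, 185.4])), (np.int32(49), array([306.2, 211.2])), (np.int32(32), array([450.1, 241.8])), (np.int32(33), array([111.4, 273.9])), (np.int32(16), array([120.2, 271.8])), (np.int32(18), array([105.3, 279.4])), (np.int32(22), array([108.5, 356. ]))]
t purple [(np.int32(2128), array([440.4,  75.4])), (np.int32(2071), array([  9.1, 206.2])), (np.int32(1299), array([118.8, 188.2])), (np.int32(347), array([231.5, 199.3])), (np.int32(164), array([135.6, 201.2])), (np.int32(363), array([186.2, 222.3]))]
s yellow [(np.int32(40), array([349.1,  36.9])), (np.int32(25), array([307.3,  84.9])), (np.int32(44), array([357.2,  97.5])), (np.int32(24), array([410.2, 108.3])), (np.int32(55), array([397.2, 119.1])), (np.int32(185), array([428.5, 126.5])), (np.int32(39), array([325.8, 214.8]))]
s purple [(np.int32(2103), array([91.8, 30.9])), (np.int32(312), array([37.1, 44.6])), (np.int32(1410), array([454.9,  67.7])), (np.int32(121), array([428.4, 126.2])), (np.int32(177), array([368.2, 140.4])), (np.int32(220), array([369.1, 168.5])), (np.int32(1683), array([ 17.8, 201. ])), (np.int32(668), array([413. , 378.3]))]
ell ((42.023433685302734, 47.86994934082031), (67.75022888183594, 80.41929626464844), 36.44783401489258)
bowl rim [ 549.6 -376.    72. ] [array([ 552.4, -263.6,   72. ]), array([ 546.8, -488.6,   72. ])]
```

View pics/c1.png

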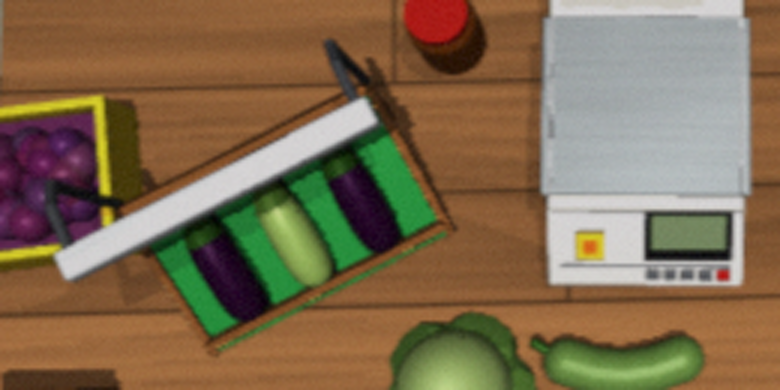

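View pics/c2.png

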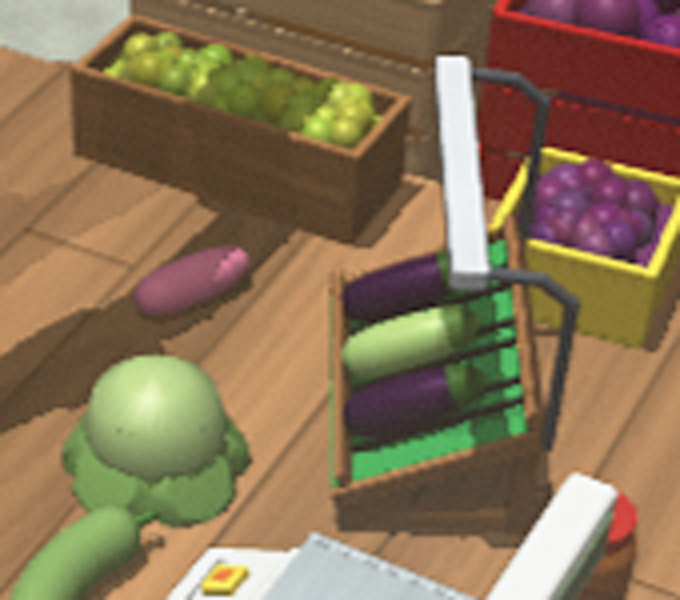

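Crop 1 shows the lamp bar centred at full-frame (183,193). The purple aubergines are in the outer lanes, about (186,220) and (231,198), and the pale one is in the middle lane. Crop 2 shows the lamp centre at scene (386,112) and the key at (326,215). This confirms the choice. The bowl ellipse was contaminated by a neighbouring object, so I'll redo that fit.

```bash
python3 - <<'E'
from h import *
np.set_printoptions(precision=1,suppress=True)
t=cam("top"); s=cam("scene")
L,e=tri(t,(182.7,193.3),s,(385.8,112.5)); print("lamp tri",L,e,"z290",onz(t,182.7,193.3,290),onz(s,385.8,112.5,290))
f=lambda x,y:(110+x/3,130+y/3)
print("lamp ends", onz(t,*f(67,265),290),onz(t,*f(369,113),290))
print("lip corners z~?",[onz(t,*f(*p),40) for p in((212,348),(452,225))])
print("rear", onz(t,*f(362,92),150),onz(t,*f(122,215),150))
K,e=tri(t,(306.2,211.2),s,(325.8,214.8)); print("key tri",K,e)
print("platter corners",[onz(t,*f(*p),106) for p in((546,18),(749,18),(749,193),(542,193))])
H=hsv(t); m=cv2.inRange(H,(115,40,10),(170,255,110))
for (x0,x1,y0,y1) in((165,205,200,240),(215,250,178,218)):
    mm=np.zeros_like(m); mm[y0:y1,x0:x1]=m[y0:y1,x0:x1]
    p=cv2.findNonZero(mm).reshape(-1,2).astype(np.float32)
    r=cv2.minAreaRect(p); print("aub rect",r,"cent",p.mean(0), onz(t,*r[0],90), onz(t,*p.mean(0),90))
g=cv2.medianBlur(cv2.cvtColor(t["img"],cv2.COLOR_RGB2GRAY),3)
g=cv2.resize(g[140:250,380:490],None,fx=4,fy=4,interpolation=cv2.INTER_CUBIC)
c=cv2.HoughCircles(g,cv2.HOUGH_GRADIENT,1,400,param1=100,param2=20,minRadius=125,maxRadius=148)
print(c); u,v,r=c[0][0]; print("bowl rim",onz(t,380+u/4,140+v/4,72))
# check other things nearby
P=onz(t,380+u/4,140+v/4,72)
o=t["img"].copy()[:,:,::-1].copy(); big=cv2.resize(o[140:270,380:560],None,fx=4,fy=4,interpolation=2)
for a in np.linspace(0,2*np.pi,60):
    q=px(t,P+[115*np.cos(a),115*np.sin(a),0]); cv2.circle(big,(int((q[0]-380)*4),int((q[1]-140)*4)),1,(0,0,255),-1)
cv2.imwrite("pics/b1.png",big)
E
```

```text
lamp tri [554.7 385.6 281.1] 0.2112167444569797 z290 [553.3 382.3 290. ] [559.2 373.2 290. ]
lamp ends [486.5 520.9 290. ] [622.8 241.8 290. ]
lip corners z~? [array([410.5, 475.3,  40. ]), array([543.4, 203.9,  40. ])]
rear [675.4 281.2 150. ] [550.  532.5 150. ]
key tri [513.8  46.   65. ] 4.656512661115367
platter corners [array([764.3,  87.9, 106. ]), array([ 758.8, -137.2,  106. ]), array([ 563. , -130.3,  106. ]), array([568.5,  95.3, 106. ])]
aub rect ((186.73077392578125, 222.8461456298828), (28.84440803527832, 13.590153694152832), 56.30992889404297) cent [186.4 222.5] [484.8 438.8  90. ] [486.1 440.   90. ]
aub rect ((231.8443603515625, 199.9197998046875), (28.84718894958496, 13.015229225158691), 60.945396423339844) cent [231.5 199.4] [556.9 291.1  90. ] [558.7 292.1  90. ]
[[[220.5 220.5 137.9]]]
bowl rim [ 558.6 -387.    72. ]
```

View pics/b1.png

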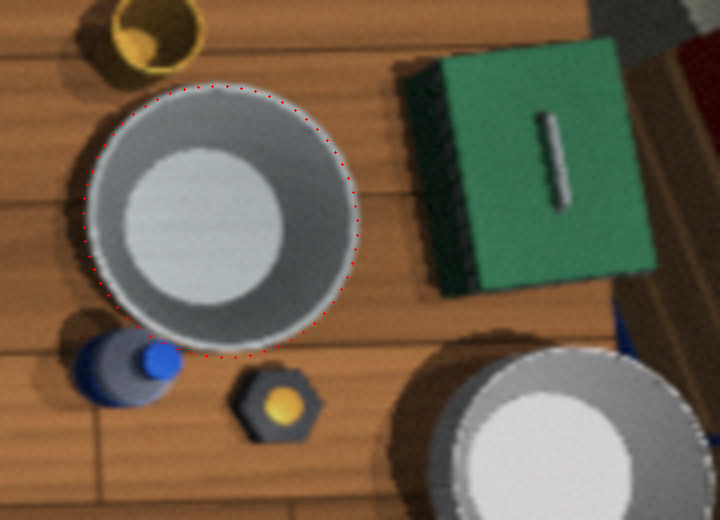

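The overlay dots sit about 1 px left of and below the true rim, so the bowl centre is near (562,-390). That puts the platter middle near (664,-21). Only twist is available, so the tool stays vertical. I'll take the bowl at its +y rim, clear of bottle and tumbler, and take the aubergines near the blossom end, in front of the lamp. Next I work out the first waypoints.

```bash
python3 - <<'E'
from h import *
np.set_printoptions(precision=4,suppress=True)
for W in ((330,430,330),(450,100,330),(562,-274,330)): print(toolshift(W)/1000)
E
```

```text
[-0.212  -0.151  -0.0989]
[-0.4107 -0.4405 -0.0987]
[-0.6126 -0.7746 -0.0985]
```

```bash
R1='{"fingers":0.085,"x":-0.212,"y":-0.151,"z":-0.099,"twist":-14.5}'; python3 -m handwheel '[{"fingers":0.085,"x":-0.212,"y":-0.151,"z":-0.099,"twist":-14.5},{"fingers":0.085,"x":-0.212,"y":-0.151,"z":-0.099,"twist":-14.5},{"fingers":0.085,"x":-0.212,"y":-0.151,"z":-0.099,"twist":-14.5},{"fingers":0.085,"x":-0.212,"y":-0.151,"z":-0.099,"twist":-14.5},{"fingers":0.085,"x":-0.212,"y":-0.151,"z":-0.099,"twist":-14.5},{"fingers":0.085,"x":-0.411,"y":-0.44,"z":-0.099,"twist":-14.5},{"fingers":0.085,"x":-0.411,"y":-0.44,"z":-0.099,"twist":-14.5},{"fingers":0.085,"x":-0.411,"y":-0.44,"z":-0.099,"twist":-14.5},{"fingers":0.085,"x":-0.411,"y":-0.44,"z":-0.099,"twist":-14.5},{"fingers":0.085,"x":-0.411,"y":-0.44,"z":-0.099,"twist":-14.5},{"fingers":0.085,"x":-0.411,"y":-0.44,"z":-0.099,"twist":-14.5},{"fingers":0.085,"x":-0.411,"y":-0.44,"z":-0.099,"twist":-14.5},{"fingers":0.085,"x":-0.612,"y":-0.775,"z":-0.099,"twist":-14.5},{"fingers":0.085,"x":-0.612,"y":-0.775,"z":-0.099,"twist":-14.5},{"fingers":0.085,"x":-0.612,"y":-0.775,"z":-0.099,"twist":-14.5},{"fingers":0.085,"x":-0.612,"y":-0.775,"z":-0.099,"twist":-14.5},{"fingers":0.085,"x":-0.612,"y":-0.775,"z":-0.099,"twist":-14.5},{"fingers":0.085,"x":-0.612,"y":-0.775,"z":-0.099,"twist":-14.5},{"fingers":0.085,"x":-0.612,"y":-0.775,"z":-0.099,"twist":-14.5},{"fingers":0.085,"x":-0.612,"y":-0.775,"z":-0.099,"twist":-14.5}]'; python3 - <<'E'
from h import *
np.set_printoptions(precision=2,suppress=True)
s=ctrl.get_state(); print(s["eef_pos"],s["ee_rot"],s["joint_pos"])
c=cam("wrist"); print(c["R"],c["t"],c["vertical_fov"],c["cx"],c["cy"])
cv2.imwrite("pics/w1.png",c["img"][:,:,::-1])
# scan radial edge of bowl for overlay
t=cam("top"); cv2.imwrite("pics/t2.png",t["img"][:,:,::-1])
E
```

```text
time_s: 2.3
eef_pos: [556.9, -259.8, 330.4]
ee_rot: [3.141, 0.0, -3.141]
ft_force: [0.7, 0.3, 0.8]
opening: 0.996
[ 556.92 -259.82  330.35] [ 3.14  0.   -3.14] [-0.    0.42  0.52  1.54 -0.22  1.23  2.12]
[[-0.    1.   -0.  ]
 [ 0.96  0.    0.27]
 [ 0.27  0.   -0.96]] [ 260.86 -596.88  325.06] 61.72410699679064 315.67688600684414 198.43489579435496
```

View pics/w1.png

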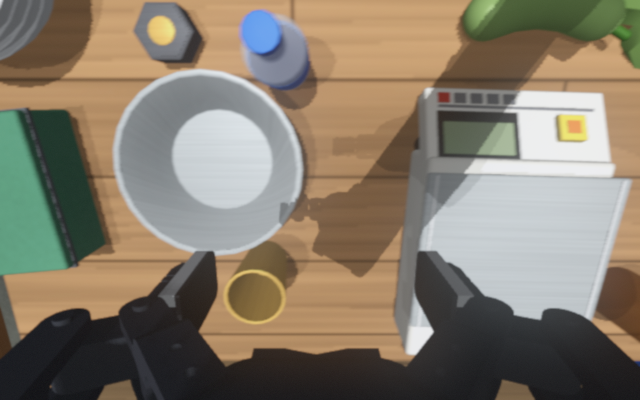

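The wrist view shows the rim spanning u 114–303 and v 70–254. The key is at (573,128) and the platter's front edge is near v 175. Next I fit the rim from here.

```bash
python3 - <<'E'
from h import *
np.set_printoptions(precision=1,suppress=True)
c=cam("wrist"); H=hsv(c)
m=cv2.inRange(H,(0,0,90),(180,60,255)); m[:60]=0; m[258:]=0; m[:,310:]=0; m[:,:105]=0
m=cv2.morphologyEx(m,cv2.MORPH_OPEN,np.ones((5,5)))
cs,_=cv2.findContours(m,cv2.RETR_EXTERNAL,cv2.CHAIN_APPROX_NONE); k=cv2.convexHull(max(cs,key=cv2.contourArea)).reshape(-1,2)
P=np.array([onz(c,u,v,72)[:2] for u,v in k if not(v<110 and u>225)])
A=np.c_[2*P,np.ones(len(P))]; s=np.linalg.lstsq(A,(P**2).sum(1),rcond=None)[0]; r=np.sqrt(s[2]+s[0]**2+s[1]**2)
d=np.hypot(*(P-s[:2]).T); print("circle",s[:2],r,"resid",d.std(),len(P))
ok=abs(d-r)<2*d.std(); s2=np.linalg.lstsq(A[ok],(P[ok]**2).sum(1),rcond=None)[0]; print(s2[:2],np.sqrt(s2[2]+s2[0]**2+s2[1]**2))
my=cv2.inRange(H,(20,150,150),(32,255,255)); my[:,:520]=0; my[:,620:]=0; my[:90]=0; my[160:]=0
kk=cv2.findNonZero(my).reshape(-1,2); r=cv2.minAreaRect(kk); print("key",r,[onz(c,*r[0],z) for z in(55,65,75)])
t=cam("top")
for z in(55,65,75): print("top key",onz(t,306.2,211.2,z))
b=cv2.inRange(H,(100,150,80),(125,255,255)); b[150:]=0; q=cv2.moments(b,True); print("bottle cap",onz(c,q['m10']/q['m00'],q['m01']/q['m00'],210))
E
```

```text
circle [ 562.7 -388.4] 114.80621294997957 resid 0.9669637604349257 48
[ 562.4 -388.3] 114.68478005027607Traceback (most recent call last):
  File "<stdin>", line 12, in <module>
AttributeError: 'NoneType' object has no attribute 'reshape'
```

```bash
python3 -m handwheel '[{"fingers":0.085,"x":-0.0055,"y":-0.0237,"z":0.0,"twist":0},{"fingers":0.085,"x":-0.0055,"y":-0.0237,"z":0.2,"twist":0},{"fingers":0.085,"x":-0.0055,"y":-0.0237,"z":0.2,"twist":0},{"fingers":0.085,"x":-0.0055,"y":-0.0237,"z":0.2,"twist":0},{"fingers":0.06,"x":-0.0055,"y":-0.0237,"z":0.2,"twist":0},{"fingers":0.06,"x":-0.0055,"y":-0.0237,"z":0.2,"twist":0}]'; python3 - <<'E'
from h import *
np.set_printoptions(precision=4,suppress=True)
print(toolshift((562.5,-283.5,52))/1000)
E
```

```text
time_s: 3.05
eef_pos: [557.7, -277.3, 123.9]
ee_rot: [3.135, -0.012, -3.139]
ft_force: [-1.2, 0.3, 0.1]
opening: 0.708
[-0.0056 -0.0066  0.0718]
```

```bash
python3 -m handwheel '[{"fingers":0.05,"z":0.02,"x":0,"y":0,"twist":0},{"fingers":0.05,"z":0.02,"x":0,"y":0,"twist":0},{"fingers":0.05,"z":0.02,"x":0,"y":0,"twist":0}]'; python3 - <<'E'
from h import *
np.set_printoptions(precision=4,suppress=True)
print(toolshift((562.5,-283.5,52))/1000)
E
```

```text
time_s: 3.35
eef_pos: [563.2, -281.7, 112.6]
ee_rot: [-3.141, 0.002, -3.141]
ft_force: [0.1, 0.4, -0.2]
opening: 0.585
[ 0.0008 -0.0017  0.0606]
```

```bash
python3 -m handwheel '[{"fingers":0.05,"x":0.001,"y":-0.002,"z":0.04,"twist":0},{"fingers":0.05,"x":0.001,"y":-0.002,"z":0.06,"twist":0},{"fingers":0.05,"x":0.001,"y":-0.002,"z":0.06,"twist":0},{"fingers":0.0,"x":0.001,"y":-0.002,"z":0.06,"twist":0},{"fingers":0.0,"x":0.001,"y":-0.002,"z":0.06,"twist":0},{"fingers":0.0,"x":0.001,"y":-0.002,"z":0.06,"twist":0},{"fingers":0.0,"x":0.001,"y":-0.002,"z":0.06,"twist":0},{"fingers":0.0,"x":0.001,"y":-0.002,"z":0.06,"twist":0},{"fingers":0.0,"x":0.001,"y":-0.002,"z":0.06,"twist":0}]'; python3 -m handwheel '[{"fingers":0.0,"x":0,"y":0,"z":-0.02,"twist":0},{"fingers":0.0,"x":0,"y":0,"z":-0.04,"twist":0},{"fingers":0.0,"x":0,"y":0,"z":-0.04,"twist":0}]'; python3 - <<'E'
from h import *
a=cam("scene")["img"][250:400,180:380]; b=cam("wrist")["img"]
a=cv2.resize(a,(533,400),interpolation=2); cv2.imwrite("pics/g1.png",cv2.resize(np.hstack([a,b]),None,fx=.68,fy=.68,interpolation=cv2.INTER_AREA)[:,:,::-1])
E
```

```text
time_s: 4.25
eef_pos: [562.7, -284.6, 52.8]
ee_rot: [-3.14, 0.004, -3.141]
ft_force: [-2.6, 2.7, 6.3]
opening: 0.168
time_s: 4.55
eef_pos: [563.9, -285.5, 95.3]
ee_rot: [-3.139, 0.007, 3.141]
ft_force: [-0.8, 3.0, 7.1]
opening: 0.095
```

View pics/g1.png

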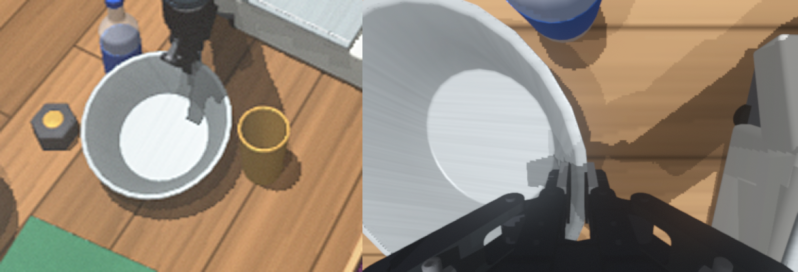

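The bowl is gripped, but it tilts with the far side down because the wall aligned with the vertical pads. I'll carry it high, touch the far foot edge down on the platter, and rotate it flat by an arc while lowering.

```bash
python3 -m handwheel '[{"fingers":0,"x":0,"y":0,"z":-0.03,"twist":0},{"fingers":0,"x":0,"y":0,"z":-0.07,"twist":0},{"fingers":0,"x":0,"y":0,"z":-0.11,"twist":0},{"fingers":0,"x":0,"y":0,"z":-0.15,"twist":0},{"fingers":0,"x":0,"y":0,"z":-0.19,"twist":0},{"fingers":0,"x":0,"y":0.01,"z":-0.215,"twist":0},{"fingers":0,"x":-0.02,"y":0.04,"z":-0.215,"twist":0},{"fingers":0,"x":-0.03,"y":0.08,"z":-0.215,"twist":0},{"fingers":0,"x":-0.04,"y":0.12,"z":-0.215,"twist":0},{"fingers":0,"x":-0.05,"y":0.16,"z":-0.215,"twist":0},{"fingers":0,"x":-0.06,"y":0.2,"z":-0.215,"twist":0},{"fingers":0,"x":-0.08,"y":0.24,"z":-0.215,"twist":0},{"fingers":0,"x":-0.09,"y":0.28,"z":-0.215,"twist":0},{"fingers":0,"x":-0.1,"y":0.305,"z":-0.215,"twist":0},{"fingers":0,"x":-0.1,"y":0.315,"z":-0.2,"twist":0},{"fingers":0,"x":-0.1,"y":0.315,"z":-0.2,"twist":0},{"fingers":0,"x":-0.1,"y":0.315,"z":-0.2,"twist":0}]'; python3 - <<'E'
from h import *
a=cam("scene")["img"][170:320,270:470]; b=cam("wrist")["img"]
a=cv2.resize(a,(533,400),interpolation=2); cv2.imwrite("pics/g2.png",cv2.resize(np.hstack([a,b]),None,fx=.68,fy=.68,interpolation=cv2.INTER_AREA)[:,:,::-1])
E
```

```text
time_s: 6.35
eef_pos: [659.9, 29.3, 289.9]
ee_rot: [-3.14, -0.002, 3.14]
ft_force: [-0.9, -0.1, -2.9]
opening: 0.052
```

View pics/g2.png

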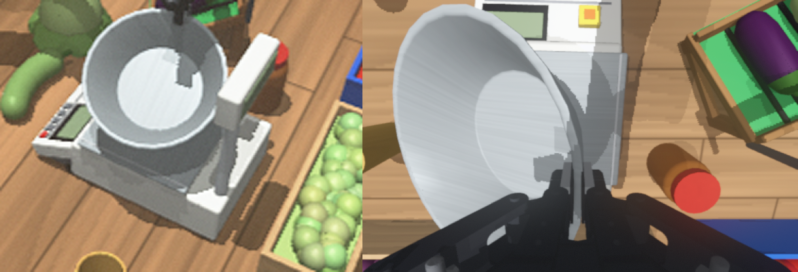

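Both views show the bowl held firmly over the platter, tilted about 29°. I lower until it touches.

```bash
python3 -m handwheel '[{"fingers":0,"x":-0.002,"y":0,"z":0.02,"twist":0},{"fingers":0,"x":-0.002,"y":0,"z":0.035,"twist":0},{"fingers":0,"x":-0.002,"y":0,"z":0.04,"twist":0},{"fingers":0,"x":-0.002,"y":0,"z":0.04,"twist":0}]';  python3 -m handwheel '[{"fingers":0,"x":0,"y":0,"z":0.005,"twist":0},{"fingers":0,"x":0,"y":0,"z":0.01,"twist":0},{"fingers":0,"x":0,"y":0,"z":0.01,"twist":0}]'
```

```text
time_s: 6.85
eef_pos: [662.2, 30.7, 249.4]
ee_rot: [-3.141, -0.002, 3.141]
ft_force: [0.1, 0.2, -2.6]
opening: 0.057
time_s: 7.15
eef_pos: [663.3, 31.9, 240.5]
ee_rot: [3.141, 0.001, -3.14]
ft_force: [0.8, 0.8, 0.3]
opening: 0.054
```

```bash
python3 -m handwheel '[{"fingers":0,"x":0,"y":0.006,"z":0.006,"twist":0},{"fingers":0,"x":0,"y":0.012,"z":0.012,"twist":0},{"fingers":0,"x":0,"y":0.018,"z":0.018,"twist":0},{"fingers":0,"x":0,"y":0.023,"z":0.0245,"twist":0},{"fingers":0,"x":0,"y":0.023,"z":0.0245,"twist":0}]';  python3 -m handwheel '[{"fingers":0,"x":0,"y":0.005,"z":0.006,"twist":0},{"fingers":0,"x":0,"y":0.0095,"z":0.0135,"twist":0},{"fingers":0,"x":0,"y":0.014,"z":0.02,"twist":0},{"fingers":0,"x":0,"y":0.018,"z":0.0275,"twist":0},{"fingers":0,"x":0,"y":0.018,"z":0.0275,"twist":0}]'
```

```text
time_s: 7.65
eef_pos: [664.4, 54.0, 217.4]
ee_rot: [-3.139, 0.004, -3.139]
ft_force: [-1.1, 0.7, 12.5]
opening: 0.051
time_s: 8.15
eef_pos: [664.5, 72.8, 189.5]
ee_rot: [-3.14, 0.004, -3.139]
ft_force: [0.3, 1.5, 8.3]
opening: 0.057
```

```bash
python3 -m handwheel '[{"fingers":0,"x":0,"y":0.004,"z":0.0075,"twist":0},{"fingers":0,"x":0,"y":0.007,"z":0.015,"twist":0},{"fingers":0,"x":0,"y":0.0095,"z":0.021,"twist":0},{"fingers":0,"x":0,"y":0.01,"z":0.024,"twist":0},{"fingers":0,"x":0,"y":0.01,"z":0.024,"twist":0}]'; python3 - <<'E'
from h import *
a=cam("scene")["img"][170:320,270:470]; b=cam("wrist")["img"]
a=cv2.resize(a,(533,400),interpolation=2); cv2.imwrite("pics/g3.png",cv2.resize(np.hstack([a,b]),None,fx=.68,fy=.68,interpolation=cv2.INTER_AREA)[:,:,::-1])
E
```

```text
time_s: 8.65
eef_pos: [665.8, 83.1, 167.1]
ee_rot: [-3.141, 0.007, -3.139]
ft_force: [0.4, 3.0, 14.8]
opening: 0.061
```

View pics/g3.png

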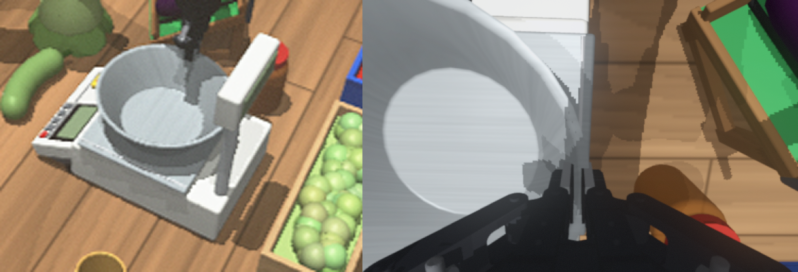

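```bash
python3 -m handwheel '[{"fingers":0,"x":0,"y":0.001,"z":0.003,"twist":0},{"fingers":0,"x":0,"y":0.0015,"z":0.006,"twist":0},{"fingers":0,"x":0,"y":0.002,"z":0.008,"twist":0},{"fingers":0,"x":0,"y":0.002,"z":0.008,"twist":0}]';  python3 -m handwheel '[{"fingers":0,"x":0,"y":0,"z":0.003,"twist":0},{"fingers":0,"x":0,"y":0.001,"z":0.005,"twist":0},{"fingers":0,"x":0,"y":0.001,"z":0.005,"twist":0}]'
```

```text
time_s: 9.15
eef_pos: [666.2, 84.1, 164.3]
ee_rot: [3.141, 0.008, -3.139]
ft_force: [-14.8, 2.5, 45.6]
opening: 0.059
time_s: 9.45
eef_pos: [667.1, 85.7, 163.2]
ee_rot: [3.14, 0.01, -3.139]
ft_force: [-24.6, 3.1, 70.2]
opening: 0.056
```

The vertical force has risen to 70 N, so the foot is flat. I back off and release.

```bash
python3 -m handwheel '[{"fingers":0,"x":0,"y":0,"z":-0.009,"twist":0},{"fingers":0,"x":0,"y":0,"z":-0.009,"twist":0},{"fingers":0.01,"x":0,"y":0,"z":-0.009,"twist":0},{"fingers":0.015,"x":0,"y":0,"z":-0.009,"twist":0},{"fingers":0.02,"x":0,"y":0,"z":-0.009,"twist":0},{"fingers":0.03,"x":0,"y":0,"z":-0.009,"twist":0},{"fingers":0.04,"x":0,"y":0,"z":-0.009,"twist":0}]';  python3 -m handwheel '[{"fingers":0.04,"x":0,"y":0,"z":-0.05,"twist":0},{"fingers":0.04,"x":0,"y":0,"z":-0.1,"twist":0},{"fingers":0.04,"x":0.05,"y":0.0,"z":-0.15,"twist":0},{"fingers":0.02,"x":0.1,"y":-0.01,"z":-0.17,"twist":0},{"fingers":0.0,"x":0.13,"y":-0.03,"z":-0.17,"twist":0},{"fingers":0.0,"x":0.13,"y":-0.03,"z":-0.17,"twist":0},{"fingers":0.0,"x":0.13,"y":-0.03,"z":-0.17,"twist":0}]'; python3 - <<'E'
from h import *
np.set_printoptions(precision=1,suppress=True)
for n in("wrist","scene"):
    c=cam(n); np.save(f"pics/{n}4.npy",{k:np.array(v) for k,v in c.items()},allow_pickle=True)
    if n=="wrist": b=c["img"]
    else: a=c["img"][170:320,270:470]
a=cv2.resize(a,(533,400),interpolation=2); cv2.imwrite("pics/g4.png",cv2.resize(np.hstack([a,b]),None,fx=.68,fy=.68,interpolation=cv2.INTER_AREA)[:,:,::-1])
E
```

```text
time_s: 10.15
eef_pos: [662.4, 85.4, 159.7]
ee_rot: [-3.141, -0.001, -3.141]
ft_force: [0.1, -0.5, 0.4]
opening: 0.468
time_s: 10.85
eef_pos: [532.1, 54.7, 330.8]
ee_rot: [3.14, 0.001, 3.141]
ft_force: [0.6, 1.0, 0.3]
opening: -0.001
```

View pics/g4.png

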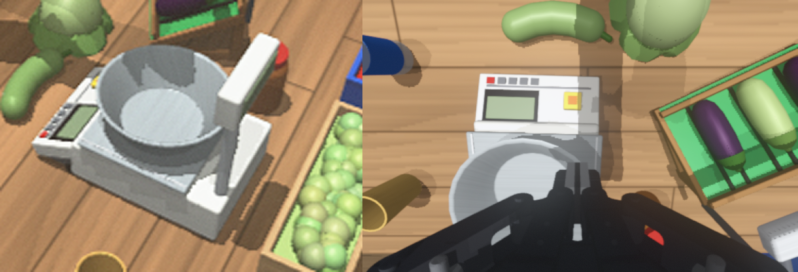

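The bowl is standing on the platter, released and flat. The wrist view shows the key at about (309,147). I've viewed ten pictures now, so the remaining checks are numeric.

```bash
cat >> h.py <<'E'
def circ(c,m,z,sel):
    m=cv2.morphologyEx(m,cv2.MORPH_OPEN,np.ones((3,3)))
    cs,_=cv2.findContours(m,cv2.RETR_EXTERNAL,cv2.CHAIN_APPROX_NONE); k=max(cs,key=cv2.contourArea).reshape(-1,2)
    P=np.array([onz(c,u,v,z)[:2] for u,v in k if sel(u,v)])
    for _ in range(4):
        A=np.c_[2*P,np.ones(len(P))]; s=np.linalg.lstsq(A,(P**2).sum(1),rcond=None)[0]; r=np.sqrt(s[2]+s[0]**2+s[1]**2)
        d=np.hypot(*(P-s[:2]).T); ok=abs(d-r)<max(1.5*d.std(),.8); P=P[ok]
    return s[:2],r,len(P),d.std()
def comp(m,near):
    k,_,st,ce=cv2.connectedComponentsWithStats(m)
    i=min((i for i in range(1,k) if st[i,4]>10),key=lambda i:np.hypot(*(ce[i]-near))); return ce[i],st[i,4]
E
python3 - <<'E'
from h import *
np.set_printoptions(precision=1,suppress=True)
w,s,t=cam("wrist"),cam("scene"),cam("top")
Y=lambda c:cv2.morphologyEx(cv2.inRange(hsv(c),(5,130,120),(34,255,255)),cv2.MORPH_CLOSE,np.ones((3,3)))
YY=lambda c:cv2.inRange(hsv(c),(22,160,150),(34,255,255))
kw,a=comp(YY(w),(309,147)); ks,b=comp(YY(s),(326,215)); kt,d=comp(YY(t),(306,211)); print("key px",kw,a,ks,b,kt,d)
print("tri ws",tri(w,kw,s,ks),"wt",tri(w,kw,t,kt)); print([onz(w,*kw,z) for z in(60,70)])
# inner floor disk of bowl in wrist and top: print hsv along a scanline to see contrast
g=cv2.cvtColor(t["img"],cv2.COLOR_RGB2GRAY)
u,v=map(int,px(t,(664,-21,178))); print(u,v,"row",g[v,u-45:u+46:2],"col",g[v-45:v+46:2,u])
sat=hsv(t)[:,:,1]; print("satrow",sat[v,u-45:u+46:2])
# rim silhouette in scene: left/right tangents are against platter; print wrist edges
gw=cv2.cvtColor(w["img"],cv2.COLOR_RGB2GRAY); 
for vv in(220,240,260,280): print(vv,gw[vv,100:300:4])
E
```

```text
Traceback (most recent call last):
  File "h.py", line 31, in comp
    i=min((i for i in range(1,k) if st[i,4]>10),key=lambda i:np.hypot(*(ce[i]-near))); return ce[i],st[i,4]
ValueError: min() iterable argument is empty
```

```bash
python3 - <<'E'
from h import *
np.set_printoptions(precision=1,suppress=True)
w,s,t=cam("wrist"),cam("scene"),cam("top")
H=hsv(w); print(H[147,300:320:2].tolist(),H[138:158:2,309].tolist())
def K(c,n):
    h=hsv(c); m=cv2.inRange(h,(16,140,120),(36,255,255)); x,y=map(int,n); z=np.zeros_like(m); z[y-22:y+22,x-22:x+22]=m[y-22:y+22,x-22:x+22]
    p=cv2.findNonZero(z); 
    return (None,0) if p is None else (np.array(cv2.minAreaRect(p)[0]),len(p),cv2.minAreaRect(p)[1])
kw=K(w,(309,147)); ks=K(s,(326,215)); kt=K(t,(306,211)); print(kw,ks,kt)
for a,b,c,d in((w,kw,s,ks),(w,kw,t,kt),(t,kt,s,ks)):
    if a is not None and b[0] is not None and d[0] is not None: print(tri(a,b[0],c,d[0]))
g=cv2.cvtColor(t["img"],cv2.COLOR_RGB2GRAY)
u,v=map(int,px(t,(664,-21,178))); print(u,v,"row",g[v,u-46:u+46:2].tolist(),"col",g[v-46:v+46:2,u].tolist())
gw=cv2.cvtColor(w["img"],cv2.COLOR_RGB2GRAY); 
for vv in(240,270): print(vv,gw[vv,100:300:4].tolist())
E
```

```text
[[28, 125, 244], [18, 137, 243], [15, 141, 244], [14, 141, 244], [15, 142, 244], [15, 144, 243], [15, 143, 244], [18, 141, 244], [28, 130, 238], [25, 124, 192]] [[28, 131, 244], [18, 142, 244], [15, 144, 244], [15, 144, 243], [15, 142, 244], [15, 144, 243], [15, 142, 244], [21, 134, 239], [29, 124, 245], [29, 123, 245]]
(array([308.5, 145.5]), 26, (11.0, 11.0)) (array([321.8, 214.4]), 8, (1.212678074836731, 5.3357834815979)) (None, 0)
(array([505.6,  43. ,  65.8]), np.float64(14.063194978960873))
325 159 row [84, 86, 86, 88, 86, 87, 88, 87, 89, 83, 65, 87, 66, 79, 87, 66, 134, 175, 172, 172, 172, 171, 172, 171, 172, 167, 170, 169, 171, 171, 168, 169, 166, 159, 87, 81, 79, 78, 82, 83, 93, 155, 107, 101, 103, 97] col [53, 48, 51, 54, 189, 194, 177, 119, 117, 113, 110, 108, 111, 110, 106, 138, 169, 169, 168, 167, 172, 170, 167, 171, 174, 167, 167, 177, 175, 170, 173, 175, 175, 174, 178, 176, 106, 79, 79, 83, 91, 198, 211, 179, 87, 71]
240 [157, 158, 157, 156, 156, 156, 157, 157, 158, 157, 157, 169, 208, 200, 153, 143, 142, 140, 138, 137, 135, 136, 138, 135, 136, 137, 140, 197, 210, 210, 210, 210, 210, 210, 210, 211, 211, 211, 211, 211, 211, 210, 211, 211, 211, 210, 210, 209, 163, 154]
270 [144, 144, 159, 162, 162, 163, 162, 175, 206, 174, 145, 142, 140, 138, 136, 136, 137, 138, 136, 137, 139, 139, 140, 164, 205, 206, 206, 206, 207, 207, 207, 207, 208, 208, 208, 209, 210, 209, 209, 210, 209, 209, 209, 210, 210, 177, 64, 62, 61, 61]
```

```bash
python3 - <<'E'
from h import *
np.set_printoptions(precision=1,suppress=True)
w,s,t=cam("wrist"),cam("scene"),cam("top")
m=cv2.inRange(hsv(w),(22,95,150),(36,255,255)); z=np.zeros_like(m); z[125:170,288:332]=m[125:170,288:332]
p=cv2.findNonZero(z); r=cv2.minAreaRect(p); print("key rect",r,len(p)); kw=r[0]
for n,a,b,c,d in(("ws",w,kw,s,(325.8,214.8)),("wt",w,kw,t,(306.2,211.2))): print(n,tri(a,b,c,d))
print([onz(w,*kw,z) for z in(55,65,75)])
gw=cv2.cvtColor(w["img"],cv2.COLOR_RGB2GRAY); gt=cv2.cvtColor(t["img"],cv2.COLOR_RGB2GRAY)
m=cv2.inRange(gw,175,255); m[:205]=0; m[300:]=0; m[:,:150]=0; m[:,330:]=0
print("w floor",circ(w,m,113,lambda u,v:207<v<285 and u<300 and u>152))
m=cv2.inRange(gt,150,255); mm=np.zeros_like(m); mm[138:192,300:354]=m[138:192,300:354]
for z in(113,): print("t floor",circ(t,mm,z,lambda u,v:140<v<190 and 302<u<352))
# wrist platter: front edge & left edge
for vv in(200,): print("row200",gw[vv,140:180].tolist())
for uu in(170,200,320): print("col",uu,gw[170:215,uu].tolist())
print("right",gw[200,330:370].tolist())
E
```

```text
key rect ((308.5, 147.5), (25.0, 25.0), 90.0) 471
ws (array([512.8,  45.7,  64.5]), np.float64(2.432922645735924))
wt (array([514.5,  46.8,  67.5]), np.float64(2.2366573952552535))
[array([515. ,  46.2,  55. ]), array([513.8,  46.4,  65. ]), array([512.6,  46.6,  75. ])]
w floor (array([639.8, -30.1]), np.float64(47.48049948477538), 115, np.float64(3.9445217933463317))
t floor (array([665.9, -20.3]), np.float64(66.50518445606353), 78, np.float64(1.091483857686314))
row200 [158, 158, 158, 158, 158, 157, 156, 157, 157, 157, 157, 163, 181, 200, 209, 210, 211, 215, 228, 237, 226, 195, 199, 209, 211, 211, 211, 211, 211, 211, 211, 211, 211, 211, 211, 211, 211, 211, 211, 211]
col 170 [246, 246, 246, 246, 245, 233, 193, 198, 224, 237, 243, 245, 246, 246, 246, 246, 246, 246, 246, 243, 236, 222, 178, 164, 188, 203, 211, 212, 211, 210, 211, 213, 215, 213, 212, 212, 210, 210, 211, 212, 214, 213, 214, 214, 213]
col 200 [189, 188, 179, 144, 102, 90, 113, 161, 200, 226, 238, 244, 246, 246, 246, 246, 246, 246, 246, 243, 238, 235, 222, 178, 172, 195, 208, 214, 215, 213, 212, 213, 215, 215, 212, 208, 205, 212, 217, 216, 212, 207, 201, 189, 169]
col 320 [181, 181, 181, 181, 181, 181, 181, 181, 180, 174, 153, 145, 153, 168, 175, 178, 181, 183, 183, 183, 183, 183, 178, 162, 153, 151, 145, 132, 132, 135, 126, 123, 122, 122, 123, 121, 122, 120, 120, 121, 121, 122, 121, 121, 120]
right [143, 142, 140, 140, 140, 140, 139, 139, 138, 138, 138, 137, 137, 138, 139, 140, 137, 135, 135, 134, 132, 124, 111, 97, 92, 91, 91, 90, 90, 90, 90, 94, 102, 106, 107, 107, 107, 107, 107, 107]
```

The key tops out at (513.8, 46.4, 65.5). The bowl floor centre is (665.9,-20.3) against a platter centre of about (663.7,-21), so it's centred within 2–3 mm. Next is tare, with the fingers shut.

```bash
python3 -m handwheel '[{"fingers":0,"x":0.026,"y":-0.0085,"z":0.03,"twist":0},{"fingers":0,"x":0.026,"y":-0.0085,"z":0.08,"twist":0},{"fingers":0,"x":0.026,"y":-0.0085,"z":0.13,"twist":0},{"fingers":0,"x":0.026,"y":-0.0085,"z":0.18,"twist":0},{"fingers":0,"x":0.026,"y":-0.0085,"z":0.22,"twist":0},{"fingers":0,"x":0.026,"y":-0.0085,"z":0.245,"twist":0},{"fingers":0,"x":0.026,"y":-0.0085,"z":0.25,"twist":0},{"fingers":0,"x":0.026,"y":-0.0085,"z":0.25,"twist":0}]'; python3 -m handwheel '[{"fingers":0,"x":0,"y":0,"z":0.006,"twist":0},{"fingers":0,"x":0,"y":0,"z":0.012,"twist":0},{"fingers":0,"x":0,"y":0,"z":0.012,"twist":0}]'
```

```text
time_s: 12.2
eef_pos: [506.9, 46.6, 80.1]
ee_rot: [-3.141, -0.001, -3.141]
ft_force: [0.2, -0.2, 0.4]
opening: 0.0
time_s: 12.5
eef_pos: [508.0, 46.9, 68.9]
ee_rot: [3.141, 0.002, -3.141]
ft_force: [-0.3, -0.6, 2.8]
opening: 0.003
```

```bash
python3 -m handwheel '[{"fingers":0,"x":0,"y":0,"z":0.002,"twist":0},{"fingers":0,"x":0,"y":0,"z":0.004,"twist":0},{"fingers":0,"x":0,"y":0,"z":0.004,"twist":0}]'; python3 -m handwheel '[{"fingers":0,"x":0,"y":0,"z":0.002,"twist":0},{"fingers":0,"x":0,"y":0,"z":0.004,"twist":0},{"fingers":0,"x":0,"y":0,"z":0.004,"twist":0}]'
```

```text
time_s: 12.8
eef_pos: [508.6, 46.9, 65.9]
ee_rot: [3.141, 0.003, -3.142]
ft_force: [-1.4, 0.5, 17.7]
opening: 0.0
time_s: 13.1
eef_pos: [509.0, 46.9, 64.8]
ee_rot: [3.139, 0.004, 3.141]
ft_force: [-12.8, -0.7, 55.0]
opening: 0.001
```

The key bottomed out: it moved about 5 mm and then hit a hard stop at 55 N. I release it and go to view the tray.

```bash
python3 -m handwheel '[{"fingers":0,"x":0,"y":0,"z":-0.02,"twist":0},{"fingers":0.02,"x":0,"y":0,"z":-0.07,"twist":0},{"fingers":0.04,"x":0,"y":0,"z":-0.12,"twist":0},{"fingers":0.085,"x":0.01,"y":0.02,"z":-0.17,"twist":0},{"fingers":0.085,"x":0.02,"y":0.05,"z":-0.21,"twist":-6},{"fingers":0.085,"x":0.04,"y":0.08,"z":-0.25,"twist":-13},{"fingers":0.085,"x":0.06,"y":0.12,"z":-0.275,"twist":-20},{"fingers":0.085,"x":0.078,"y":0.17,"z":-0.275,"twist":-26},{"fingers":0.085,"x":0.078,"y":0.22,"z":-0.275,"twist":-26},{"fingers":0.085,"x":0.078,"y":0.26,"z":-0.275,"twist":-26},{"fingers":0.085,"x":0.078,"y":0.283,"z":-0.275,"twist":-26},{"fingers":0.085,"x":0.078,"y":0.283,"z":-0.275,"twist":-26},{"fingers":0.085,"x":0.078,"y":0.283,"z":-0.275,"twist":-26}]'; python3 - <<'E'
from h import *
np.set_printoptions(precision=2,suppress=True)
s=ctrl.get_state(); print(s["joint_pos"],s["ee_rot"])
w=cam("wrist"); cv2.imwrite("pics/w5.png",w["img"][:,:,::-1])
E
```

```text
time_s: 14.4
eef_pos: [428.5, 329.0, 334.8]
ee_rot: [-3.141, -0.001, -2.687]
ft_force: [-0.8, 0.1, 0.2]
opening: 1.0
[-0.95  0.25  0.26  1.72 -0.07  1.19  1.35] [-3.14 -0.   -2.69]
```

View pics/w5.png

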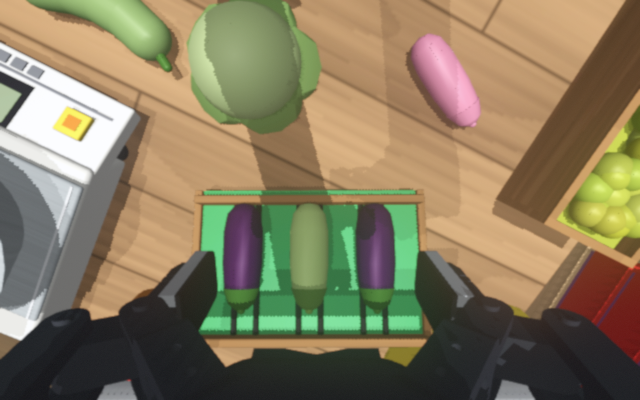

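The wrist view is square to the tray. The purple aubergines are at u≈243 and u≈376, with bodies from v 203 to 290. The lip is at v≈192, the pale one is in the middle, and the pink one on the table is at (445,80).

```bash
python3 - <<'E'
from h import *
np.set_printoptions(precision=1,suppress=True)
w,s,t=cam("wrist"),cam("scene"),cam("top")
ex=np.array([.899,.439,0]); ey=np.array([-.439,.899,0]); st=ctrl.get_state(); T=st["eef_pos"]
L=np.array([556,379,290]); print("lamp rel TCP",(L-T)@ex,(L-T)@ey)
def purp(c,x0,x1,y0,y1):
    m=cv2.inRange(hsv(c),(120,40,10),(172,255,150)); z=np.zeros_like(m); z[y0:y1,x0:x1]=m[y0:y1,x0:x1]
    z=cv2.morphologyEx(z,cv2.MORPH_OPEN,np.ones((2,2))); p=cv2.findNonZero(z).reshape(-1,2); return p.mean(0),p.min(0),p.max(0),len(p)
for n,wb,tb,sb in(("right",(215,275,195,315),(215,250,178,218),(345,400,158,185)),("left",(345,410,195,315),(165,205,200,240),(345,400,128,152))):
    pw=purp(w,*wb); pt=purp(t,*tb); ps=purp(s,*sb); print(n,pw,pt,ps)
    for nm,c,p in(("wt",t,pt),("ws",s,ps)):
        X,e=tri(w,pw[0],c,p[0]); print(nm,X,e,"rel TCP ex,ey",(X-T)@ex,(X-T)@ey)
    for z in(85,95,105):
        X=onz(w,*pw[0],z); print(z,X,(X-T)@ex,(X-T)@ey, "tip",(onz(w,pw[0][0],pw[1][1],z)-T)@ex,"end",(onz(w,pw[0][0],pw[2][1],z)-T)@ex)
print("lip outer @60,70",[(onz(w,310,v,z)-T)@ex for v,z in((190,70),(190,60),(201,70))],"back top",[(onz(w,310,345,z)-T)@ex for z in(130,140,150)])
E
```

```text
lamp rel TCP 136.3324796892793 -9.913408505414026
right (array([242.8, 250.3]), array([226, 205], dtype=int32), array([261, 289], dtype=int32), 2529) (array([232.4, 200.4]), array([221, 186], dtype=int32), array([243, 214], dtype=int32), 353) (array([370. , 170.4]), array([357, 163], dtype=int32), array([383, 178], dtype=int32), 272)
wt [555.9 289.6 102.7] 7.850183159370406 rel TCP ex,ey 97.04929797745687 -90.24086678426573
ws [559.5 290.9  95.4] 6.023165782726415 rel TCP ex,ey 100.83403317859867 -90.66327098172202
85 [567.5 292.5  85. ] 108.71801705063497 -92.71326178561117 tip 48.513292131866855 end 163.92065655192016
95 [562.4 292.7  95. ] 104.21088605667396 -90.33551315916894 tip 45.5386380172591 end 158.0083739053416
105 [557.3 292.8 105. ] 99.703755062713 -87.95776453272681 tip 42.56398390265135 end 152.09609125876298
left (array([379.4, 252.6]), array([361, 206], dtype=int32), array([395, 288], dtype=int32), 2192) (array([185.8, 218.1]), array([176, 210], dtype=int32), array([202, 233], dtype=int32), 188) (array([369.9, 141.6]), array([357, 135], dtype=int32), array([380, 147], dtype=int32), 193)
wt [502.8 456.9  58.2] 6.976009037754799 rel TCP ex,ey 122.70511449548168 83.44382991002034
ws [488.5 444.2  93.9] 6.549235481158868 rel TCP ex,ey 104.32234414612952 78.33059213539681
85 [494.  450.2  85. ] 111.89107331305324 81.34648514538532 tip 49.858237897207836 end 162.45052337083374
95 [490.8 446.4  95. ] 107.30317398462007 79.29364234968016 tip 46.84934895647724 end 156.57566212452943
105 [487.6 442.5 105. ] 102.7152746561868 77.24079955397491 tip 43.840460015746594 end 150.700800878225
lip outer @60,70 [np.float64(33.354986782565476), np.float64(35.84858520894785), np.float64(47.72038929233556)] back top [np.float64(214.37643568392082), np.float64(206.24885708835782), np.float64(198.1212784927947)]
```

```bash
python3 -m handwheel '[{"fingers":0.06,"x":-0.036,"y":-0.044,"z":0,"twist":0},{"fingers":0.06,"x":-0.072,"y":-0.0885,"z":0,"twist":0},{"fingers":0.06,"x":-0.072,"y":-0.0885,"z":0.04,"twist":0},{"fingers":0.06,"x":-0.072,"y":-0.0885,"z":0.08,"twist":0},{"fingers":0.06,"x":-0.072,"y":-0.0885,"z":0.12,"twist":0},{"fingers":0.06,"x":-0.072,"y":-0.0885,"z":0.16,"twist":0},{"fingers":0.06,"x":-0.072,"y":-0.0885,"z":0.2,"twist":0},{"fingers":0.06,"x":-0.072,"y":-0.0885,"z":0.215,"twist":0},{"fingers":0.06,"x":-0.072,"y":-0.0885,"z":0.215,"twist":0},{"fingers":0.06,"x":-0.072,"y":-0.0885,"z":0.215,"twist":0}]'; python3 - <<'E'
from h import *
np.set_printoptions(precision=4,suppress=True)
ex=np.array([.899,.439,0]); ey=np.array([-.439,.899,0]); T=np.array([428.5,329,334.8])
print(toolshift(T+72*ex-88.5*ey+[0,0,58-334.8])/1000)
w=cam("wrist"); H=hsv(w); m=cv2.inRange(H,(120,40,10),(172,255,150)); m[:, :150]=0; m[:,480:]=0
k,l,st,ce=cv2.connectedComponentsWithStats(m); print([(st[i].tolist(),ce[i]) for i in range(1,k) if st[i,4]>300])
X=lambda z:px(w,T+80*ex-88.5*ey+[0,0,z-334.8]); print(X(80),X(100))
E
```

```text
time_s: 15.6
eef_pos: [533.6, 281.8, 122.0]
ee_rot: [3.142, 0.002, -2.688]
ft_force: [0.7, 1.6, 0.2]
opening: 0.706
[ 0.0018 -0.0001  0.064 ]
[([271, 185, 82, 170, 11533], array([313.487 , 276.1415]))]
(np.float64(315.06299843703545), np.float64(236.3393418129189)) (np.float64(314.9887873299746), np.float64(250.5152587125078))
```

```bash
python3 -m handwheel '[{"fingers":0.06,"x":0.002,"y":-0.001,"z":0.03,"twist":0},{"fingers":0.06,"x":0.002,"y":-0.001,"z":0.055,"twist":0},{"fingers":0.06,"x":0.002,"y":-0.001,"z":0.064,"twist":0},{"fingers":0.06,"x":0.002,"y":-0.001,"z":0.064,"twist":0}]'; python3 -m handwheel '[{"fingers":0.03,"x":0,"y":0,"z":0,"twist":0},{"fingers":0.0,"x":0,"y":0,"z":0,"twist":0},{"fingers":0.0,"x":0,"y":0,"z":0,"twist":0},{"fingers":0.0,"x":0,"y":0,"z":0,"twist":0},{"fingers":0.0,"x":0,"y":0,"z":0,"twist":0}]'
```

```text
time_s: 16.05
eef_pos: [531.2, 280.1, 56.7]
ee_rot: [-3.142, 0.0, -2.687]
ft_force: [0.0, -0.5, 1.1]
opening: 0.701
time_s: 16.55
eef_pos: [532.5, 278.7, 58.3]
ee_rot: [-3.14, 0.002, -2.689]
ft_force: [-1.3, -5.0, 6.5]
opening: 0.545
```

Gripped, with a 46 mm opening that matches the aubergine's girth. I lift it up and forward, clear of lip and lamp.

```bash
python3 -m handwheel '[{"fingers":0,"x":0.003,"y":0,"z":-0.02,"twist":0},{"fingers":0,"x":0.012,"y":0,"z":-0.04,"twist":0},{"fingers":0,"x":0.035,"y":0,"z":-0.06,"twist":0},{"fingers":0,"x":0.065,"y":0,"z":-0.08,"twist":0},{"fingers":0,"x":0.1,"y":0,"z":-0.1,"twist":0},{"fingers":0,"x":0.12,"y":-0.02,"z":-0.14,"twist":0},{"fingers":0,"x":0.12,"y":-0.05,"z":-0.18,"twist":0},{"fingers":0,"x":0.12,"y":-0.08,"z":-0.21,"twist":0},{"fingers":0,"x":0.12,"y":-0.08,"z":-0.21,"twist":0}]'; python3 - <<'E'
from h import *
np.set_printoptions(precision=4,suppress=True)
print(ctrl.get_state()["joint_pos"])
for X in((560,70,270),(666,-50,270)): print(toolshift(X)/1000)
w=cam("wrist"); H=hsv(w); m=cv2.inRange(H,(120,40,10),(172,255,150)); m[:, :150]=0; m[:,480:]=0
k,l,st,ce=cv2.connectedComponentsWithStats(m); print([(st[i].tolist(),ce[i]) for i in range(1,k) if st[i,4]>300])
E
```

```text
time_s: 17.45
eef_pos: [462.8, 152.4, 271.9]
ee_rot: [-3.141, 0.011, -2.694]
ft_force: [0.0, -0.4, -0.9]
opening: 0.543
[-0.7215  0.2053  0.3592  1.9383 -0.0851  1.0013  1.6943]
[-0.052  -0.1163  0.0026]
[-0.0956 -0.2704  0.0032]
[([254, 226, 124, 138, 12956], array([315.5079, 296.0911]))]
```

```bash
python3 - <<'E'
from h import *
np.set_printoptions(precision=4,suppress=True)
s=ctrl.get_state(); print(s["eef_pos"]); print(toolshift((651,-60,270),s)/1000)
E
```

```text
[460.5781 154.313  269.505 ]
[-0.0782 -0.2758 -0.0001]
```

```bash
python3 -m handwheel '[{"fingers":0,"x":-0.01,"y":-0.035,"z":0,"twist":-4},{"fingers":0,"x":-0.02,"y":-0.075,"z":0,"twist":-8},{"fingers":0,"x":-0.03,"y":-0.115,"z":0,"twist":-12},{"fingers":0,"x":-0.04,"y":-0.155,"z":0,"twist":-16},{"fingers":0,"x":-0.055,"y":-0.195,"z":0,"twist":-20},{"fingers":0,"x":-0.065,"y":-0.235,"z":0,"twist":-24},{"fingers":0,"x":-0.078,"y":-0.265,"z":0,"twist":-24},{"fingers":0,"x":-0.078,"y":-0.275,"z":0,"twist":-24},{"fingers":0,"x":-0.078,"y":-0.275,"z":0,"twist":-24},{"fingers":0,"x":-0.078,"y":-0.275,"z":0,"twist":-24}]'; python3 -m handwheel '[{"fingers":0,"x":0,"y":0,"z":0.03,"twist":0},{"fingers":0,"x":0,"y":0,"z":0.07,"twist":0},{"fingers":0,"x":0,"y":0,"z":0.11,"twist":0},{"fingers":0,"x":0,"y":0,"z":0.13,"twist":0},{"fingers":0,"x":0,"y":0,"z":0.14,"twist":0},{"fingers":0,"x":0,"y":0,"z":0.14,"twist":0}]'; python3 -c "
from h import *
print(ctrl.get_state()['joint_pos'])"
```

```text
time_s: 18.5
eef_pos: [648.1, -55.5, 265.7]
ee_rot: [3.139, 0.0, -2.267]
ft_force: [0.7, -0.3, -1.9]
opening: 0.545
time_s: 19.1
eef_pos: [647.9, -55.8, 125.4]
ee_rot: [3.139, -0.001, -2.267]
ft_force: [-0.8, -0.3, -2.3]
opening: 0.545
[-0.19577291  0.67616604  0.31317385  1.627496   -0.25376163  0.88032741
  2.6612437 ]
```

```bash
for i in 1; do python3 -m handwheel '[{"fingers":0,"x":0,"y":0,"z":0.003,"twist":0},{"fingers":0,"x":0,"y":0,"z":0.005,"twist":0},{"fingers":0,"x":0,"y":0,"z":0.005,"twist":0}]'; python3 -m handwheel '[{"fingers":0,"x":0,"y":0,"z":0.003,"twist":0},{"fingers":0,"x":0,"y":0,"z":0.003,"twist":0}]';python3 -m handwheel '[{"fingers":0,"x":0,"y":0,"z":0.003,"twist":0},{"fingers":0,"x":0,"y":0,"z":0.003,"twist":0}]';  done
```

```text
time_s: 19.4
eef_pos: [649.5, -57.4, 122.2]
ee_rot: [-3.141, 0.001, -2.269]
ft_force: [0.2, 0.2, -1.1]
opening: 0.545
time_s: 19.6
eef_pos: [648.9, -57.5, 118.2]
ee_rot: [3.142, 0.0, -2.269]
ft_force: [-0.6, 0.9, -1.4]
opening: 0.543
time_s: 19.8
eef_pos: [649.2, -57.6, 115.6]
ee_rot: [-3.141, 0.0, -2.269]
ft_force: [-0.9, 0.8, 1.3]
opening: 0.541
```

Floor contact is at TCP z≈116, as predicted. I loosen gradually so the stem sinks.

```bash
python3 -m handwheel '[{"fingers":0.04,"x":0,"y":0,"z":0,"twist":0},{"fingers":0.043,"x":0,"y":0,"z":0,"twist":0},{"fingers":0.045,"x":0,"y":0,"z":0,"twist":0},{"fingers":0.0455,"x":0,"y":0,"z":0,"twist":0},{"fingers":0.046,"x":0,"y":0,"z":0,"twist":0},{"fingers":0.046,"x":0,"y":0,"z":0,"twist":0}]'
cat > pur.py <<'E'
from h import *
w=cam("wrist"); H=hsv(w); m=cv2.inRange(H,(120,40,10),(172,255,150)); m[:, :150]=0; m[:,480:]=0
k,l,st,ce=cv2.connectedComponentsWithStats(m); print([(st[i].tolist(),ce[i].round(1)) for i in range(1,k) if st[i,4]>300])
E
python3 pur.py;  python3 -m handwheel '[{"fingers":0.0463,"x":0,"y":0,"z":0,"twist":0},{"fingers":0.0466,"x":0,"y":0,"z":0,"twist":0},{"fingers":0.0469,"x":0,"y":0,"z":0,"twist":0},{"fingers":0.0469,"x":0,"y":0,"z":0,"twist":0}]'; python3 pur.py
```

```text
time_s: 20.4
eef_pos: [649.1, -57.5, 115.5]
ee_rot: [-3.141, 0.0, -2.269]
ft_force: [-2.2, 0.3, 4.5]
opening: 0.538
[([254, 226, 125, 134, 12968], array([315.8, 295.7]))]
time_s: 20.85
eef_pos: [649.1, -57.5, 115.3]
ee_rot: [-3.141, 0.0, -2.269]
ft_force: [-0.4, 0.8, 3.2]
opening: 0.55
[([254, 226, 126, 137, 12977], array([315.8, 295.9]))]
```

```bash
python3 -m handwheel '[{"fingers":0.0473,"x":0,"y":0,"z":0,"twist":0},{"fingers":0.0476,"x":0,"y":0,"z":0,"twist":0},{"fingers":0.0479,"x":0,"y":0,"z":0,"twist":0},{"fingers":0.0482,"x":0,"y":0,"z":0,"twist":0}]'; python3 pur.py;python3 -m handwheel '[{"fingers":0.0485,"x":0,"y":0,"z":0,"twist":0},{"fingers":0.0488,"x":0,"y":0,"z":0,"twist":0},{"fingers":0.0491,"x":0,"y":0,"z":0,"twist":0},{"fingers":0.0495,"x":0,"y":0,"z":0,"twist":0}]'; python3 pur.py
```

```text
time_s: 21.3
eef_pos: [648.5, -57.6, 114.9]
ee_rot: [3.141, -0.001, -2.269]
ft_force: [0.2, 0.6, -0.5]
opening: 0.566
[([258, 226, 117, 136, 12581], array([316.1, 294.9]))]
time_s: 21.75
eef_pos: [648.9, -57.5, 115.3]
ee_rot: [-3.142, -0.0, -2.269]
ft_force: [-0.0, -0.1, -0.0]
opening: 0.583
[([259, 225, 116, 132, 12621], array([316.3, 294.2]))]
```

```bash
python3 -m handwheel '[{"fingers":0.052,"x":0,"y":0,"z":0,"twist":0},{"fingers":0.055,"x":0,"y":0,"z":0,"twist":0},{"fingers":0.056,"x":0,"y":0,"z":-0.01,"twist":0},{"fingers":0.056,"x":0,"y":0,"z":-0.04,"twist":0},{"fingers":0.056,"x":0,"y":0,"z":-0.08,"twist":0},{"fingers":0.04,"x":0.02,"y":0,"z":-0.13,"twist":0},{"fingers":0.02,"x":0.06,"y":0,"z":-0.17,"twist":0},{"fingers":0.0,"x":0.1,"y":0,"z":-0.2,"twist":0},{"fingers":0.0,"x":0.11,"y":0,"z":-0.2,"twist":0}]'; cat > bw.py <<'E'
from h import *
np.set_printoptions(precision=1,suppress=True)
w=cam("wrist"); H=hsv(w); m=cv2.inRange(H,(120,40,10),(172,255,150))
k,l,st,ce=cv2.connectedComponentsWithStats(m)
for i in range(1,k):
    if st[i,4]>300:
        p=cv2.findNonZero((l==i).astype(np.uint8)).reshape(-1,2); X=np.array([onz(w,u,v,137)[:2] for u,v in p]); 
        if not(540<X.mean(0)[0]<790 and -150<X.mean(0)[1]<110): continue
        c,(a,b),ang=cv2.minAreaRect(X.astype(np.float32)); e,V=np.linalg.eigh(np.cov(X.T)); print("blob",st[i].tolist(),"rect ctr",np.array(c),"size",a,b,"axis",V[:,1])
t=cam("top"); g=cv2.cvtColor(t["img"],cv2.COLOR_RGB2GRAY); H=hsv(t); m=cv2.inRange(H,(120,40,10),(172,255,150)); m[:130]=0;m[205:]=0;m[:,:285]=0;m[:,370:]=0
m=cv2.morphologyEx(m,cv2.MORPH_OPEN,np.ones((2,2)));k,l,st,ce=cv2.connectedComponentsWithStats(m); print("top",[(onz(t,*ce[i],140),st[i,4]) for i in range(1,k) if st[i,4]>40])
E
python3 bw.py
```

```text
time_s: 22.7
eef_pos: [577.8, -146.4, 320.8]
ee_rot: [-3.134, 0.002, -2.273]
ft_force: [-0.2, 0.0, 0.5]
opening: 0.001
blob [308, 278, 17, 78, 539] rect ctr [683.2 -22.9] size 99.7892837524414 18.57211685180664 axis [0.6 0.8]
top [(array([666.2, -35. , 140. ]), np.int32(405))]
```

```bash
python3 - <<'E'
from h import *
np.set_printoptions(precision=4,suppress=True)
s=ctrl.get_state(); print(s["eef_pos"]); 
for X in((635,6,250),(635,6,125),(657,-12,125)): print(toolshift(X,s)/1000)
E
```

```text
[ 577.3094 -145.7185  318.4473]
[-0.1529  0.0544  0.0684]
[-0.1527  0.055   0.1934]
[-0.1532  0.0265  0.1936]
```

```bash
python3 -m handwheel '[{"fingers":0,"x":-0.04,"y":0.015,"z":0.0,"twist":0},{"fingers":0,"x":-0.08,"y":0.03,"z":0.0,"twist":0},{"fingers":0,"x":-0.12,"y":0.045,"z":0.02,"twist":0},{"fingers":0,"x":-0.153,"y":0.055,"z":0.06,"twist":0},{"fingers":0,"x":-0.153,"y":0.055,"z":0.09,"twist":0},{"fingers":0,"x":-0.153,"y":0.055,"z":0.12,"twist":0},{"fingers":0,"x":-0.153,"y":0.055,"z":0.15,"twist":0},{"fingers":0,"x":-0.153,"y":0.055,"z":0.18,"twist":0},{"fingers":0,"x":-0.153,"y":0.055,"z":0.192,"twist":0},{"fingers":0,"x":-0.153,"y":0.055,"z":0.192,"twist":0}]'; python3 -m handwheel '[{"fingers":0,"x":0,"y":-0.005,"z":0,"twist":0},{"fingers":0,"x":0,"y":-0.01,"z":0,"twist":0},{"fingers":0,"x":0,"y":-0.015,"z":0,"twist":0},{"fingers":0,"x":0,"y":-0.015,"z":0,"twist":0}]'; python3 -m handwheel '[{"fingers":0,"x":0,"y":-0.004,"z":0,"twist":0},{"fingers":0,"x":0,"y":-0.008,"z":0,"twist":0},{"fingers":0,"x":0,"y":-0.012,"z":0,"twist":0},{"fingers":0,"x":0,"y":-0.012,"z":0,"twist":0}]'; python3 bw.py
```

```text
time_s: 23.8
eef_pos: [633.1, 11.7, 121.4]
ee_rot: [3.139, -0.003, -2.268]
ft_force: [-0.9, 0.6, 0.8]
opening: -0.002
time_s: 24.2
eef_pos: [647.2, 0.1, 124.3]
ee_rot: [-3.14, 0.001, -2.27]
ft_force: [-0.1, -0.4, 0.7]
opening: -0.002
time_s: 24.6
eef_pos: [655.6, -7.4, 123.3]
ee_rot: [-3.141, -0.0, -2.269]
ft_force: [-0.5, -0.0, 0.2]
opening: 0.0
blob [149, 113, 129, 201, 20534] rect ctr [673.2 -51.8] size 85.28644561767578 50.922401428222656 axis [0.7 0.7]
blob [188, 329, 31, 32, 462] rect ctr [718.5 -11.5] size 6.932845115661621 21.0867862701416 axis [-1.  -0.1]
top [(array([659., -72., 140.]), np.int32(116))]
```

```bash
python3 -m handwheel '[{"fingers":0,"x":0,"y":-0.003,"z":0,"twist":0},{"fingers":0,"x":0,"y":-0.006,"z":0,"twist":0},{"fingers":0,"x":0,"y":-0.008,"z":0,"twist":0},{"fingers":0,"x":0,"y":-0.008,"z":0,"twist":0}]'; python3 bw.py; python3 -m handwheel '[{"fingers":0,"x":0,"y":0.008,"z":0,"twist":0},{"fingers":0,"x":0,"y":0.01,"z":-0.05,"twist":0},{"fingers":0,"x":0,"y":0.01,"z":-0.1,"twist":0},{"fingers":0,"x":0.03,"y":0.03,"z":-0.15,"twist":0},{"fingers":0.03,"x":0.06,"y":0.06,"z":-0.19,"twist":6},{"fingers":0.06,"x":0.1,"y":0.09,"z":-0.21,"twist":12},{"fingers":0.06,"x":0.14,"y":0.12,"z":-0.21,"twist":18},{"fingers":0.06,"x":0.18,"y":0.14,"z":-0.21,"twist":24},{"fingers":0.06,"x":0.22,"y":0.16,"z":-0.21,"twist":24},{"fingers":0.06,"x":0.25,"y":0.18,"z":-0.21,"twist":24},{"fingers":0.06,"x":0.25,"y":0.2,"z":-0.21,"twist":24},{"fingers":0.06,"x":0.25,"y":0.2,"z":-0.21,"twist":24}]'; python3 - <<'E'
from h import *
np.set_printoptions(precision=4,suppress=True)
ex=np.array([.899,.439,0]); ey=np.array([-.439,.899,0]); T=np.array([428.5,329,334.8])
s=ctrl.get_state(); print(s["eef_pos"],s["joint_pos"]); print(toolshift(T+74*ex+78*ey+[0,0,-2],s)/1000)
E
```

```text
time_s: 25.1
eef_pos: [661.5, -12.1, 123.3]
ee_rot: [-3.141, 0.0, -2.269]
ft_force: [-0.0, -1.1, -1.0]
opening: -0.001
blob [154, 112, 127, 200, 20384] rect ctr [677.2 -55.6] size 85.07257843017578 50.548301696777344 axis [0.7 0.7]
blob [187, 329, 32, 33, 482] rect ctr [724.5 -16.2] size 7.420086860656738 21.392818450927734 axis [-1.  -0.1]
top [(array([662.1, -77. , 140. ]), np.int32(109))]
time_s: 26.4
eef_pos: [345.1, -73.8, 333.1]
ee_rot: [3.14, 0.001, -2.686]
ft_force: [1.4, -0.4, -0.6]
opening: 0.702
[345.1308 -73.7595 333.137 ] [-0.3368 -0.1509  0.3793  2.1208  0.0583  1.1613  2.0412]
[-0.326   0.4031  0.0015]
```

```bash
python3 -m handwheel '[{"fingers":0.06,"x":-0.03,"y":0.04,"z":0,"twist":0},{"fingers":0.06,"x":-0.06,"y":0.08,"z":0,"twist":0},{"fingers":0.06,"x":-0.09,"y":0.12,"z":0,"twist":0},{"fingers":0.06,"x":-0.12,"y":0.16,"z":0,"twist":0},{"fingers":0.06,"x":-0.15,"y":0.2,"z":0,"twist":0},{"fingers":0.06,"x":-0.18,"y":0.24,"z":0,"twist":0},{"fingers":0.06,"x":-0.21,"y":0.28,"z":0,"twist":0},{"fingers":0.06,"x":-0.24,"y":0.32,"z":0,"twist":0},{"fingers":0.06,"x":-0.27,"y":0.36,"z":0,"twist":0},{"fingers":0.06,"x":-0.3,"y":0.403,"z":0,"twist":0},{"fingers":0.06,"x":-0.322,"y":0.403,"z":0,"twist":0},{"fingers":0.06,"x":-0.324,"y":0.403,"z":0.04,"twist":0},{"fingers":0.06,"x":-0.324,"y":0.403,"z":0.08,"twist":0},{"fingers":0.06,"x":-0.324,"y":0.403,"z":0.12,"twist":0},{"fingers":0.06,"x":-0.324,"y":0.403,"z":0.16,"twist":0},{"fingers":0.06,"x":-0.324,"y":0.403,"z":0.2,"twist":0},{"fingers":0.06,"x":-0.324,"y":0.403,"z":0.213,"twist":0},{"fingers":0.06,"x":-0.324,"y":0.403,"z":0.213,"twist":0},{"fingers":0.06,"x":-0.324,"y":0.403,"z":0.213,"twist":0}]'; python3 - <<'E'
from h import *
np.set_printoptions(precision=4,suppress=True)
ex=np.array([.899,.439,0]); ey=np.array([-.439,.899,0]); T=np.array([428.5,329,334.8])
print(toolshift(T+72*ex+78*ey+[0,0,58-334.8])/1000)
w=cam("wrist"); H=hsv(w); m=cv2.inRange(H,(120,40,10),(172,255,150)); m[:, :150]=0; m[:,480:]=0
k,l,st,ce=cv2.connectedComponentsWithStats(m); print([(st[i].tolist(),ce[i]) for i in range(1,k) if st[i,4]>300])
E
```

```text
time_s: 28.3
eef_pos: [462.7, 430.7, 121.7]
ee_rot: [3.141, 0.002, -2.687]
ft_force: [0.0, 0.2, -0.0]
opening: 0.701
[0.0034 0.0016 0.0637]
[([269, 182, 83, 173, 12174], array([308.5932, 273.0117]))]
```

```bash
python3 -m handwheel '[{"fingers":0.06,"x":0.003,"y":-0.0015,"z":0.03,"twist":0},{"fingers":0.06,"x":0.003,"y":-0.0015,"z":0.055,"twist":0},{"fingers":0.06,"x":0.003,"y":-0.0015,"z":0.064,"twist":0},{"fingers":0.06,"x":0.003,"y":-0.0015,"z":0.064,"twist":0}]'; python3 -m handwheel '[{"fingers":0.03,"x":0,"y":0,"z":0,"twist":0},{"fingers":0.0,"x":0,"y":0,"z":0,"twist":0},{"fingers":0.0,"x":0,"y":0,"z":0,"twist":0},{"fingers":0.0,"x":0,"y":0,"z":0,"twist":0},{"fingers":0.0,"x":0,"y":0,"z":0,"twist":0}]'; python3 -m handwheel '[{"fingers":0,"x":0.003,"y":0,"z":-0.02,"twist":0},{"fingers":0,"x":0.012,"y":0,"z":-0.04,"twist":0},{"fingers":0,"x":0.035,"y":0,"z":-0.06,"twist":0},{"fingers":0,"x":0.065,"y":0,"z":-0.08,"twist":0},{"fingers":0,"x":0.1,"y":0,"z":-0.1,"twist":0},{"fingers":0,"x":0.12,"y":-0.02,"z":-0.14,"twist":0},{"fingers":0,"x":0.13,"y":-0.06,"z":-0.18,"twist":0},{"fingers":0,"x":0.13,"y":-0.1,"z":-0.22,"twist":0},{"fingers":0,"x":0.13,"y":-0.14,"z":-0.24,"twist":0},{"fingers":0,"x":0.13,"y":-0.18,"z":-0.24,"twist":0},{"fingers":0,"x":0.13,"y":-0.22,"z":-0.24,"twist":0},{"fingers":0,"x":0.13,"y":-0.24,"z":-0.24,"twist":0},{"fingers":0,"x":0.13,"y":-0.24,"z":-0.24,"twist":0},{"fingers":0,"x":0.13,"y":-0.24,"z":-0.24,"twist":0}]'; python3 - <<'E'
from h import *
np.set_printoptions(precision=4,suppress=True)
s=ctrl.get_state(); print(s["eef_pos"],s["joint_pos"])
E
```

```text
time_s: 28.75
eef_pos: [459.9, 427.1, 56.7]
ee_rot: [3.142, 0.0, -2.687]
ft_force: [0.5, 1.0, 0.7]
opening: 0.705
time_s: 29.25
eef_pos: [461.0, 426.3, 58.3]
ee_rot: [-3.141, 0.002, -2.688]
ft_force: [-1.2, -4.3, 6.8]
opening: 0.542
time_s: 30.65
eef_pos: [448.3, 154.8, 297.2]
ee_rot: [3.141, 0.002, -2.688]
ft_force: [-0.6, 1.2, -1.1]
opening: 0.542
[448.2563 154.7997 297.1539] [-0.5126  0.1568  0.0962  1.9161 -0.018   1.0676  1.6157]
```

```bash
python3 - <<'E'
from h import *
np.set_printoptions(precision=4,suppress=True)
s=ctrl.get_state()
for X in((480,130,290),(670,25,275)): print(toolshift(X,s)/1000)
E
python3 -m handwheel '[{"fingers":0,"x":0,"y":0,"z":0,"twist":8},{"fingers":0,"x":0,"y":0,"z":0,"twist":16},{"fingers":0,"x":0,"y":0,"z":0,"twist":24},{"fingers":0,"x":0,"y":0,"z":0,"twist":32},{"fingers":0,"x":0,"y":0,"z":0,"twist":40},{"fingers":0,"x":0,"y":0,"z":0,"twist":48},{"fingers":0,"x":0,"y":0,"z":0,"twist":56},{"fingers":0,"x":0,"y":0,"z":0,"twist":64},{"fingers":0,"x":0,"y":0,"z":0,"twist":72},{"fingers":0,"x":0,"y":0,"z":0,"twist":80},{"fingers":0,"x":0,"y":0,"z":0,"twist":88},{"fingers":0,"x":0,"y":0,"z":0,"twist":96},{"fingers":0,"x":0,"y":0,"z":0,"twist":104},{"fingers":0,"x":0,"y":0,"z":0,"twist":112},{"fingers":0,"x":0,"y":0,"z":0,"twist":120},{"fingers":0,"x":0,"y":0,"z":0,"twist":128},{"fingers":0,"x":0,"y":0,"z":0,"twist":136},{"fingers":0,"x":0,"y":0,"z":0,"twist":144},{"fingers":0,"x":0,"y":0,"z":0,"twist":152},{"fingers":0,"x":0,"y":0,"z":0,"twist":160}]'; python3 - <<'E'
from h import *
np.set_printoptions(precision=4,suppress=True)
s=ctrl.get_state(); print(s["eef_pos"],s["joint_pos"])
for X in((670,25,275),): print(toolshift(X,s)/1000)
E
```

```text
[-0.0176 -0.0362  0.0072]
[-0.1423 -0.2139  0.0223]
time_s: 32.65
eef_pos: [447.6, 156.3, 296.6]
ee_rot: [-3.141, -0.001, 0.801]
ft_force: [0.3, 0.2, -1.4]
opening: 0.545
[447.5978 156.2599 296.6493] [-0.7665  0.158   0.3792  1.9294 -0.0677  1.0654 -1.1289]
[0.0606 0.251  0.0216]
```

```bash
python3 -m handwheel '[{"fingers":0,"x":0.01,"y":0.035,"z":0,"twist":0},{"fingers":0,"x":0.02,"y":0.075,"z":0,"twist":0},{"fingers":0,"x":0.03,"y":0.115,"z":0,"twist":0},{"fingers":0,"x":0.04,"y":0.155,"z":0,"twist":0},{"fingers":0,"x":0.05,"y":0.195,"z":0,"twist":0},{"fingers":0,"x":0.058,"y":0.23,"z":0.01,"twist":0},{"fingers":0,"x":0.061,"y":0.251,"z":0.02,"twist":0},{"fingers":0,"x":0.061,"y":0.251,"z":0.02,"twist":0},{"fingers":0,"x":0.061,"y":0.251,"z":0.02,"twist":0}]'; python3 - <<'E'
from h import *
np.set_printoptions(precision=4,suppress=True)
for X in((670,25,150),): print(toolshift(X)/1000)
exec(open("bw.py").read())
E
```

```text
time_s: 33.55
eef_pos: [670.8, 25.9, 275.9]
ee_rot: [-3.14, -0.0, 0.805]
ft_force: [0.3, 0.4, -0.4]
opening: 0.542
[-0.0012  0.0002  0.1259]
blob [254, 183, 156, 173, 15878] rect ctr [624.2 -45.1] size 196.9137725830078 127.93870544433594 axis [-1.  -0.2]
top [(array([682.8, -49. , 140. ]), np.int32(341))]
```

```bash
python3 -m handwheel '[{"fingers":0,"x":-0.001,"y":0,"z":0.04,"twist":0},{"fingers":0,"x":-0.001,"y":0,"z":0.08,"twist":0},{"fingers":0,"x":-0.001,"y":0,"z":0.11,"twist":0},{"fingers":0,"x":-0.001,"y":0,"z":0.126,"twist":0},{"fingers":0,"x":-0.001,"y":0,"z":0.126,"twist":0}]'; python3 -m handwheel '[{"fingers":0,"x":0,"y":0,"z":0.005,"twist":0},{"fingers":0,"x":0,"y":0,"z":0.01,"twist":0},{"fingers":0,"x":0,"y":0,"z":0.013,"twist":0},{"fingers":0,"x":0,"y":0,"z":0.013,"twist":0}]'; python3 -m handwheel '[{"fingers":0,"x":0,"y":0.001,"z":0.003,"twist":0},{"fingers":0,"x":0,"y":0.002,"z":0.006,"twist":0},{"fingers":0,"x":0,"y":0.002,"z":0.006,"twist":0}]'
```

```text
time_s: 34.15
eef_pos: [668.9, 24.4, 148.8]
ee_rot: [-3.139, 0.002, 0.805]
ft_force: [-0.2, 0.4, -0.9]
opening: 0.541
time_s: 34.55
eef_pos: [670.5, 23.1, 137.5]
ee_rot: [3.141, -0.0, 0.803]
ft_force: [-0.1, 0.2, -0.8]
opening: 0.547
time_s: 34.85
eef_pos: [673.1, 24.4, 132.5]
ee_rot: [-3.141, -0.004, 0.805]
ft_force: [-0.4, 5.1, 5.0]
opening: 0.542
```

```bash
python3 -m handwheel '[{"fingers":0,"x":0,"y":-0.005,"z":0,"twist":0},{"fingers":0,"x":0,"y":-0.006,"z":0,"twist":0},{"fingers":0,"x":0,"y":-0.006,"z":0,"twist":0}]'; python3 -m handwheel '[{"fingers":0,"x":0,"y":0,"z":0.003,"twist":0},{"fingers":0,"x":0,"y":0,"z":0.006,"twist":0},{"fingers":0,"x":0,"y":0,"z":0.006,"twist":0}]'; python3 pur.py
```

```text
time_s: 35.15
eef_pos: [667.0, 25.5, 130.9]
ee_rot: [-3.141, 0.001, 0.803]
ft_force: [-0.1, 0.3, -1.5]
opening: 0.545
time_s: 35.45
eef_pos: [667.1, 25.6, 124.4]
ee_rot: [-3.141, 0.001, 0.803]
ft_force: [0.1, -1.3, -1.4]
opening: 0.541
[([254, 223, 124, 133, 13287], array([315.5, 294. ])), ([404, 255, 76, 45, 1304], array([442.7, 280.2])), ([433, 356, 47, 44, 1188], array([451.7, 381.4]))]
```

```bash
python3 -m handwheel '[{"fingers":0,"x":0,"y":0,"z":0.003,"twist":0},{"fingers":0,"x":0,"y":0,"z":0.004,"twist":0},{"fingers":0,"x":0,"y":0,"z":0.004,"twist":0}]'; python3 -m handwheel '[{"fingers":0,"x":0,"y":0.001,"z":0.003,"twist":0},{"fingers":0,"x":0,"y":0.001,"z":0.004,"twist":0},{"fingers":0,"x":0,"y":0.001,"z":0.004,"twist":0}]'
```

```text
time_s: 35.8
eef_pos: [667.4, 25.8, 121.0]
ee_rot: [-3.141, 0.0, 0.803]
ft_force: [-0.6, 0.5, -1.1]
opening: 0.54
time_s: 36.1
eef_pos: [668.6, 24.5, 117.5]
ee_rot: [3.141, -0.0, 0.803]
ft_force: [0.7, -0.7, 1.1]
opening: 0.543
```

```bash
python3 -m handwheel '[{"fingers":0.04,"x":0,"y":0,"z":0.001,"twist":0},{"fingers":0.045,"x":0,"y":0,"z":0.001,"twist":0},{"fingers":0.046,"x":0,"y":0,"z":0.001,"twist":0},{"fingers":0.0463,"x":0,"y":0,"z":0.001,"twist":0},{"fingers":0.0466,"x":0,"y":0,"z":0.001,"twist":0},{"fingers":0.0469,"x":0,"y":0,"z":0.001,"twist":0},{"fingers":0.0472,"x":0,"y":0,"z":0.001,"twist":0},{"fingers":0.0475,"x":0,"y":0,"z":0.001,"twist":0},{"fingers":0.0478,"x":0,"y":0,"z":0.001,"twist":0}]'; python3 pur.py; python3 -m handwheel '[{"fingers":0.0481,"x":0,"y":0,"z":0.001,"twist":0},{"fingers":0.0484,"x":0,"y":0,"z":0.001,"twist":0},{"fingers":0.0488,"x":0,"y":0,"z":0.001,"twist":0},{"fingers":0.0492,"x":0,"y":0,"z":0.001,"twist":0},{"fingers":0.0496,"x":0,"y":0,"z":0.001,"twist":0},{"fingers":0.05,"x":0,"y":0,"z":0.001,"twist":0}]'; python3 pur.py
```

```text
time_s: 37.0
eef_pos: [668.7, 24.4, 116.5]
ee_rot: [3.14, -0.0, 0.803]
ft_force: [1.2, -4.8, 5.2]
opening: 0.557
[([255, 223, 122, 132, 13186], array([315.7, 293.8])), ([412, 262, 65, 38, 693], array([440.4, 284.4])), ([435, 356, 45, 44, 1208], array([453.1, 381.5]))]
time_s: 37.65
eef_pos: [669.4, 23.8, 116.1]
ee_rot: [3.139, -0.001, 0.802]
ft_force: [1.8, -5.9, 6.7]
opening: 0.583
[([255, 214, 117, 141, 13893], array([313.7, 288.1])), ([413, 265, 63, 36, 618], array([444.7, 286.1])), ([429, 356, 51, 44, 1261], array([454.5, 381.5]))]
```

```bash
python3 -m handwheel '[{"fingers":0.05,"x":0,"y":0,"z":-0.003,"twist":0},{"fingers":0.051,"x":0,"y":0,"z":-0.007,"twist":0},{"fingers":0.053,"x":0,"y":0,"z":-0.012,"twist":0},{"fingers":0.055,"x":0,"y":0,"z":-0.025,"twist":0},{"fingers":0.055,"x":0,"y":0,"z":-0.05,"twist":0},{"fingers":0.055,"x":0,"y":0,"z":-0.09,"twist":0},{"fingers":0.055,"x":0,"y":0,"z":-0.13,"twist":0},{"fingers":0.055,"x":0,"y":-0.04,"z":-0.17,"twist":0},{"fingers":0.055,"x":0,"y":-0.08,"z":-0.2,"twist":0},{"fingers":0.055,"x":-0.03,"y":-0.12,"z":-0.2,"twist":0},{"fingers":0.055,"x":-0.06,"y":-0.16,"z":-0.2,"twist":0},{"fingers":0.055,"x":-0.09,"y":-0.2,"z":-0.2,"twist":0},{"fingers":0.055,"x":-0.12,"y":-0.24,"z":-0.2,"twist":0},{"fingers":0.055,"x":-0.15,"y":-0.25,"z":-0.2,"twist":0},{"fingers":0.055,"x":-0.17,"y":-0.25,"z":-0.2,"twist":0}]'; python3 - <<'E'
from h import *
np.set_printoptions(precision=1,suppress=True)
t=cam("top"); s=cam("scene"); gt=cv2.cvtColor(t["img"],cv2.COLOR_RGB2GRAY)
a=cv2.resize(t["img"][110:230,275:395],(440,440),interpolation=2); b=cv2.resize(s["img"][190:310,290:410],(440,440),interpolation=2)
cv2.imwrite("pics/fin.png",cv2.resize(np.hstack([a,b]),(800,400))[:,:,::-1])
E
```

```text
time_s: 39.2
eef_pos: [367.1, 76.9, 315.6]
ee_rot: [-3.14, -0.001, 0.807]
ft_force: [1.6, -0.1, 0.5]
opening: 0.644
```

View pics/fin.png

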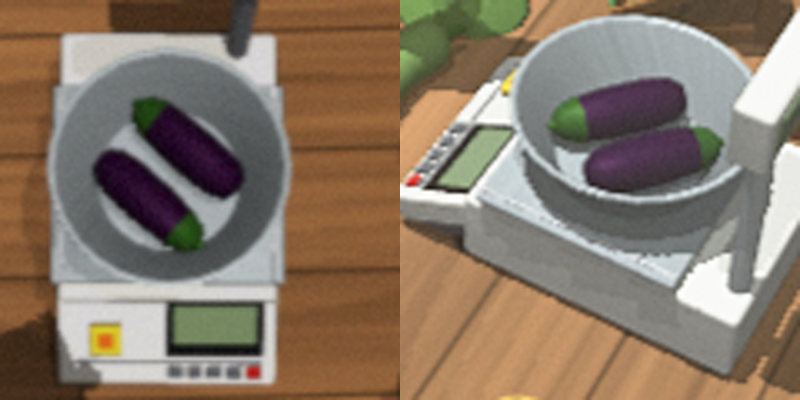

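The picture shows both purple aubergines lying side by side in the bowl, below the rim, on a flat bowl. The rim centre is at about top pixel (325.7,158.9). One last numeric check of centring, then I hand in.

```bash
python3 - <<'E'
from h import *
np.set_printoptions(precision=1,suppress=True)
t=cam("top"); print("rim ctr",onz(t,275+169.5*.3,110+164*.3,178),"rim L/R",onz(t,275+48*.3,110+164*.3,178),onz(t,275+291*.3,110+164*.3,178),"T/B",onz(t,275+169*.3,110+47*.3,178),onz(t,275+169*.3,110+282*.3,178))
print("platter corners",[onz(t,275+u*.3,110+v*.3,106) for u,v in((52,282),(285,282),(54,86),(283,86))])
g=t["img"].max(2); m=cv2.inRange(g,120,255); c=g[110:230,275:395]
print(ctrl.get_state()["qd"].round(3),ctrl.get_state()["ft_force"])
E
```

```text
rim ctr [666.4 -21.9 178. ] rim L/R [669.2  91.7 178. ] [ 663.6 -135.6  178. ] T/B [779.2 -24.3 178. ] [555.  -18.6 178. ]
platter corners [array([567.7,  95.5, 106. ]), array([ 562., -133.,  106.]), array([765. ,  90.5, 106. ]), array([ 759.5, -138. ,  106. ])]
[ 0.  0. -0. -0. -0. -0.  0.] [ 1.1 -0.3  0.1]
```

```bash
python3 -c "
from rig import ctrl
print(ctrl.close_job(), ctrl.get_state()['time_s'])"
```

```text
the job is handed in; nothing more can be done
the job is handed in; nothing more can be done
```

The job is handed in. The empty bowl stands on the platter, tare was pressed once before any produce went in, and both purple aubergines lie in the bowl. It took about 39 s of the 72 s allowed.

**Last checks:**
- **Bowl position:** the rim centre measured (666, -22) mm against a platter centre of (664, -21) mm, so it is about 3 mm off. The rim measures about 224–227 mm in both directions, so the bowl looks flat.
- **Aubergines:** the last picture shows both lying side by side on the bowl floor, below the rim.
- **Robot:** it is at rest away from everything.

**What did not go smoothly:**
- **Bowl carry:** the tool can only point straight down, so the bowl hung tilted about 29° in the grip. I set its far foot edge on the platter first and rotated it flat. The wrist force reached about 70 N for a moment.
- **Tare key:** I have no reading of the key itself. It moved about 5 mm and then hit a hard stop at 55 N, so I judged it fully down.
- **First aubergine:** I nudged it aside inside the bowl with the shut fingers to make room for the second.
- **Second aubergine:** while I lowered and released it, the fingers briefly touched the first aubergine and the bowl wall at about 5–9 N. The centring check above was made after that.
- **Release:** the aubergines were held about 25° stem-up. I opened the fingers slowly with the blossom end on the bowl floor so the stems could settle, but I could not see how fast they came down.

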